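Scoop stray pipe fittings from under the counter riser

TASK

Three pipe fittings (a brass elbow, a brass nipple and a green coupling) have been pushed in under the low counter riser, too far in for the fingers. Slide the flat scoop under the riser's lip with its edge on the bench until it gently meets the backboard, so that the fittings ride up onto it, draw them out, tip all three into the blue tray and lay the scoop flat on the bench again. Use the scoop, not the fingers, on the fittings, do not ram the riser, and leave the glue bottle, the navy box and the tape measure as they stand.

Things in the scene. Friction and masses are not known exactly. Their poses are not given: they have to be found in the camera images.
- riser: Plywood counter riser, fixed: shelf board 240 wide, 162 deep, top at z = 95 mm, on two cheeks 14 thick, with an aluminium lip along its front. Origin on the bench under the middle of the front lip; x points in under the shelf, y to the left along the lip, z up.
- riser_bay (a point): The same point as the riser's origin. The bay behind it: 200 wide between the cheeks, 64 high under the lip. A wooden backboard closes it from cheek to cheek, parallel to the lip, clamped in slots anywhere from 107 to 135 mm behind the lip: its place is not measured, feel for it. It does not give way.
- scoop: Flat metal parts scoop, 0.26 kg, loose. Pan 115 long (x -57.5 to +57.5), 156 wide, floor 3 thick, thinning over the last 24 mm to a feather edge at x = +57.5; side walls 30 high at the back, sloping to the floor at x = +32; back wall 33 high. Origin under the middle of the pan, on its underside; x points to the feather edge, z up. Balances over the pan, near x = -12.
- scoop_grip (a point): Middle of the scoop's red grip, which runs along x, 80 long, 24 wide (y), 22 tall; pinch it across its width from above, fingers upright or leaning. 117.5 mm behind its origin and 55 mm above its underside; 175 mm behind the feather edge.
- scoop_nose (a point): Middle of the scoop's feather edge, on its underside. Fittings ride up onto the pan when this edge bears on the bench (pan tipped 1 degree or so edge-down) and the backboard stops them; until then they are pushed along. A fitting that jams the edge short of the backboard is freed by working the edge a few mm sideways.
- tray: Blue open plastic tray, fixed: 150 (x) by 200 (y) by 52 high, walls and floor 3 thick. Origin under its centre, z up.
- elbow: Brass pipe elbow, 44 x 44 x 28 mm, 0.09 kg, lying flat. Origin at the centre of its underside. Starts on the left or the right side of the bay, about 40 mm behind the lip.
- coupling: Green plastic pipe coupling, a tube 39 mm in diameter and 40 long, 0.05 kg, standing on end. Origin at the centre of its underside. Starts on the side of the bay that the elbow leaves, about 40 mm behind the lip.
- nipple: Brass hex nipple, 41 long, hexagon 26 across flats, threads 20 in diameter, 0.06 kg, lying on its side. Origin at the centre of one end face; its axis is its z. Starts in the middle of the bay, about 78 mm behind the lip.
- glue_bottle: Glue bottle with a red nozzle, 47 in diameter, 168 high, standing on the riser. Origin at the centre of its base.
- navy_box: Small navy cardboard box, 62 x 100 x 45 mm, on the riser. Origin at the centre of its base.
- tape_measure: Orange tape measure, 36 x 78 x 64 mm high, on the bench. Origin at the centre of its base.

How it is judged:
By the outcome, as a careful person would: the job done as asked, in the order asked, and still so for the second after the job is handed in, with the robot touching nothing.
It also fails if it takes over 72 s, if anything falls off the work surface, if the arm or the gripper's body presses on something with over 40 N, if the wrist force passes 120 N, or if a joint passes its speed limit or range.

ROBOT

A 6-joint arm with a two-finger parallel gripper is mounted at the origin on a cart in front of the work surface, level with it; the furniture and walls round the work are solid. World frame = base frame: x ahead of the robot, y to its left, z up, the work surface at z = 0. Lengths are in m, angles in rad, forces in N, time in s.
With the tool pointing down it reaches from about 0.325 to 0.85 m from the base axis. Payload 15.5 kg.
Tool frame: the origin (TCP) lies at the very end of the fingers, on their centre line; the grasp point (between the pads) lies 19 mm behind it (arm.tcp_to_grasp is the z of the grasp point in the tool frame, in m); z points along the fingers, y is the line along which they close (so a half turn about z gives the same grasp; the last joint's range is limited). The gripper opens to 91 mm and grips with 3 to 60 N. Pads are 32 mm wide; open, the fingers measure 118 mm over their backs; the gripper's body (76 mm by 178 mm) begins 60 mm behind the grasp point.
Start: joints at [-1.333, 0.494, 1.345, -0, 1.302, -0.096], TCP at [0.205, -0.591, 0.214] pointing down, gripper open.
Joint ranges: [-2.91, 2.91], [-0.82, 2.16], [0.22, 2.67], [-1.22, 4.37], [0.12, 2.79], [-3.08, 3.08]. Speed limits (rad/s): [1.89, 1.89, 2.57, 3.01, 3.01, 3.01].

INTERFACE

Orientations are given as a unit quaternion [w, x, y, z].
In Python, from plant import arm gives the robot as it stands. The module is installed in compiled form; this text tells all that it offers.
- The arm moves only by the tool jog_arm, never from a script. Its argument "deltas" is a list of rows, each an object of numbers: "tx", "ty", "tz": the shift along the world's x, y, z in m; "ax", "ay", "az": the turn, a rotation vector about the world's x, y, z in rad; "hand": the opening, from 0 (shut) to 1 (fully open). In form: [{"tx": .., "ty": .., "tz": .., "ax": .., "ay": .., "az": .., "hand": ..}, ...]. A call has 1 to 12 rows; each row is the pose to reach, as a shift and turn from the pose commanded when the call began; what a row does not reach only later rows make up. A row lasts 1/12 s, in which the tool goes at most 41.7 mm and 7.16 degrees, less where a joint would pass 70% of its speed; a pose out of reach is approached as far as the arm can. A call with a gripper value outside its range is refused whole. The fingers move at their own pace and stop on an object; "force" is the grip in N (left out, the last holds). Time passes only in rows, so rows that repeat a pose let the fingers close. It gives the time, the measured TCP pose, the force, the opening and the grip force at its end, in the units of the state.
- arm.get_state(): the state, without advancing time (a new reading comes with each control period).
- arm.snapshot(name): name is "side" or "top"; returns the picture (400x640x3 uint8, red, green, blue); there is no depth.
- arm.camera_params(name): a dict with "fov_y" (degrees; the focal length in pixels is half the picture's height over the tangent of half this angle, whatever the lens; pixels are square), "cx", "cy" (the principal point, pixels), "R" (3x3) and "t" (3): a world point X has camera coordinates R X + t. Camera axes: x right, y down, z forward; pixel columns grow to the right and rows downward; lengths in m; the calibration is good to about 2 mm. A picture is of the moment at which its call begins. camera_params takes no time and is no camera call.
- arm.finish_job(): hands the job in; it is judged then, once.
Trained networks look in the newest picture that a camera, given by its name, has taken for a name from the list of things; names that differ only in an ending like _2 or _b are one class to them, and where a whole thing is asked for, a point or a joint stands for the part that bears it (a point fixed in the world has none). Each returns a list of dicts, best first, with "conf" (0 to 1); they miss things now and then, are a little off and sometimes report something else, mostly with a low value. They report only what shows in the picture. A call takes as long as a camera call.
- arm.recognise(query, camera): "location" ([x, y, z] in m, in world coordinates, good to about 4 mm: the middle of the surface that is visible of it).
- arm.place_of(query, camera): "location" ([x, y, z] in m, in world coordinates, good to about 4 mm: a listed point, or the origin of a listed thing).
The state is a dict: "time": time; "joints": joint angles; "joint_vel": joint speeds; "effort": joint torques, N m; "eef_pos": TCP position; "tcp_rot": TCP orientation; "contact_force": force on the tool from outside, world axes, zero at the start; "ft_torque": the same for the moment, N m; "grip_width": finger opening in m; "grip_force": force on a finger pad.
Only numpy, scipy, OpenCV 4.12 (cv2) and the standard library are available. Lean on these libraries where they do the work, as an engineer would, in place of code of your own. Each camera call takes 0.05 s, during which the arm holds its last target. There are 200 camera calls.

## Working session

There is one attempt and no reset: what is moved stays moved. The work goes in short steps, Python scripts to look and compute and a tool call to move; the robot and the scene stay as the last step left them, time stands still between calls to the robot, and variables do not carry over. Pictures are saved under pics/ and viewed, at most 10 in all, crops included, and the job is handed in when it is done.

Besides the shell and the picture viewer there is one more tool, called after "Request:" as name([rows], argument=value, ...), one row to a line, values as JSON. jog_arm: Moves the arm, as the interface text tells. Its arguments: {"type":"object","properties":{"deltas":{"type":"array","items":{"type":"object","properties":{"tx":{"type":"number"},"ty":{"type":"number"},"tz":{"type":"number"},"ax":{"type":"number"},"ay":{"type":"number"},"az":{"type":"number"},"hand":{"type":"number"}}}},"force":{"type":"number"}},"required":["deltas"]}

```bash
mkdir -p pics
python3 - <<'E'
from plant import arm
import cv2
s=arm.get_state(); print({k:s[k] for k in('time','eef_pos','tcp_rot','grip_width')}, arm.tcp_to_grasp)
for c in('side','top'):
    im=arm.snapshot(c); cv2.imwrite(f'pics/{c}0.png',im[:,:,::-1])
    p=arm.camera_params(c); print(c,p['fov_y'],(-p['R'].T@p['t']).round(3))
    for q in['riser','riser_bay','scoop','scoop_grip','scoop_nose','tray','elbow','coupling','nipple','glue_bottle','navy_box','tape_measure']:
        r=arm.place_of(q,c); print(c,q,[(d['location'].round(3).tolist() if hasattr(d['location'],'round') else [round(v,3) for v in d['location']],round(d['conf'],2)) for d in r[:2]])
E
```

```text
{'time': 0.0, 'eef_pos': array([ 0.20470267, -0.59012757,  0.21332242]), 'tcp_rot': array([-6.13972380e-04,  9.86103350e-01,  1.66131888e-01, -3.49062665e-05]), 'grip_width': 0.09133673247342168} -0.0188
side 46.13153870242166 [ 0.275 -1.336  0.761]
side riser [([0.601, -0.026, 0.002], 0.76), ([0.479, -0.229, 0.057], 0.58)]
side riser_bay [([0.599, -0.025, -0.002], 0.66)]
side scoop [([0.587, -0.277, 0.001], 0.56)]
side scoop_grip [([0.48, -0.229, 0.056], 0.64)]
side scoop_nose [([0.638, -0.307, -0.003], 0.7)]
side tray [([0.564, 0.322, -0.001], 0.65)]
side elbow [([0.645, -0.06, 0.002], 0.4)]
side coupling [([0.631, 0.02, -0.003], 0.36)]
side nipple []
side glue_bottle [([0.682, 0.066, 0.095], 0.65), ([0.48, -0.228, 0.059], 0.56)]
side navy_box [([0.691, -0.047, 0.096], 0.9)]
side tape_measure [([0.409, 0.196, 0.001], 0.61)]
top 53.35295510503913 [ 0.299 -0.005  1.33 ]
top riser [([0.602, -0.026, -0.003], 0.71)]
top riser_bay []
top scoop [([0.588, -0.276, 0.003], 0.78)]
top scoop_grip [([0.475, -0.225, 0.056], 0.84)]
top scoop_nose [([0.635, -0.305, 0.003], 0.73)]
top tray [([0.567, 0.319, -0.003], 0.68)]
top elbow []
top coupling []
top nipple [([0.566, 0.316, -0.001], 0.34)]
top glue_bottle [([0.586, -0.274, 0.001], 0.25)]
top navy_box [([0.688, -0.048, 0.092], 0.73)]
top tape_measure [([0.41, 0.198, -0.004], 0.84)]
```

View pics/side0.png

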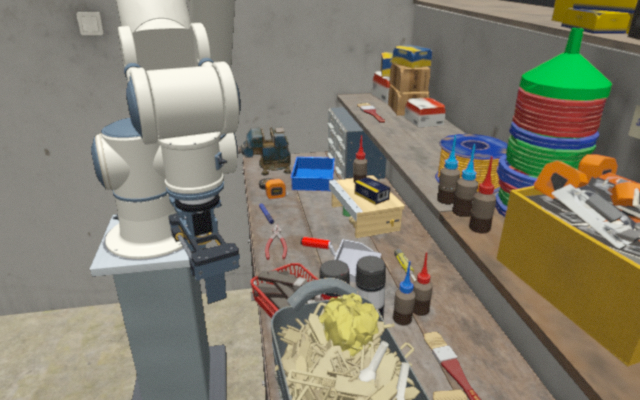

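View pics/top0.png

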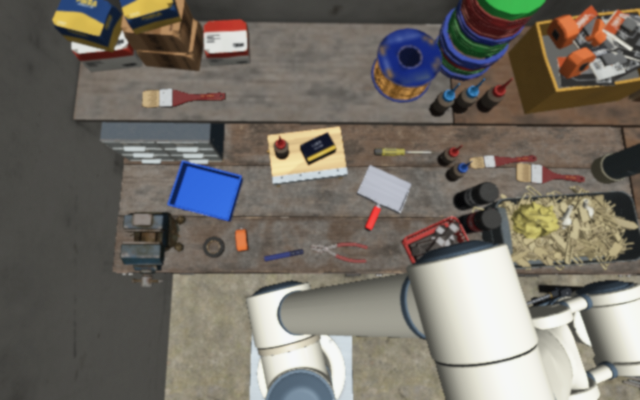

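The side view shows the riser at about (367,205), with the scoop beside it: grip at (315,242), pan at (350,255). The tray is at (313,172) and the tape at (275,188). The top view has the riser's lip running (272,182) to (346,176), the scoop pan at (385,188), the grip at (373,217) and the tray at (205,190). Next I need the yaws more precisely.

```bash
cat > h.py <<'E'
import numpy as np, cv2
from plant import arm
def K(c):
    p=arm.camera_params(c); f=200/np.tan(np.radians(p['fov_y']/2)); return p,f
def ray(c,uv,z):
    p,f=K(c); d=p['R'].T@np.array([(uv[0]-p['cx'])/f,(uv[1]-p['cy'])/f,1]); o=-p['R'].T@p['t']
    return o+d*(z-o[2])/d[2]
def proj(c,X):
    p,f=K(c); q=p['R']@np.array(X,float)+p['t']; return np.array([f*q[0]/q[2]+p['cx'],f*q[1]/q[2]+p['cy']])
def see(q,c,n=1):
    return [(np.round(d['location'],4).tolist(),round(d['conf'],2)) for d in arm.place_of(q,c)[:n]]
E
python3 - <<'E'
from h import *
im=cv2.imread('pics/top0.png'); hsv=cv2.cvtColor(im,cv2.COLOR_BGR2HSV)
def rect(m,box,z,n):
    k=np.zeros_like(m); x0,y0,x1,y1=box; k[y0:y1,x0:x1]=m[y0:y1,x0:x1]
    cs,_=cv2.findContours(k,0,2); c=max(cs,key=cv2.contourArea)
    P=np.array([ray('top',q,z)[:2] for q in c[:,0].astype(float)]).astype(np.float32)
    r=cv2.minAreaRect(P*1000); print(n,len(c),np.round(r[0],1),np.round(r[1],1),round(r[2],2)); print(cv2.boxPoints(r).round(0).tolist())
h,s,v=cv2.split(hsv)
rect(((v>175)&(s>50)&(h>10)&(h<30)).astype(np.uint8),(255,115,360,190),.095,'riser')
rect(((h>105)&(h<125)&(s>150)).astype(np.uint8),(160,150,250,230),.052,'tray')
rect(((h<8)&(s>150)).astype(np.uint8),(355,195,390,240),.066,'grip')
rect(((v>130)&(s<50)).astype(np.uint8),(350,155,420,215),.01,'pan')
a=cv2.resize(im[115:245,250:430],None,fx=4.4,fy=4.4,interpolation=2); cv2.imwrite('pics/a.png',a)
E
```

```text
riser 60 [689.7 -10.1] [139.3 240.7] 8.02
[[604.0, 99.0], [638.0, -139.0], [775.0, -120.0], [742.0, 119.0]]
tray 117 [565.4 317.7] [209.  155.2] 75.86
[[465.0, 235.0], [615.0, 197.0], [666.0, 400.0], [516.0, 438.0]]
grip 41 [ 474.8 -224.4] [24.9 76.3] 64.84
[[435.0, -219.0], [504.0, -252.0], [515.0, -229.0], [446.0, -197.0]]
pan 98 [ 582.  -276.2] [168.1 124.3] 66.93
[[492.0, -329.0], [606.0, -378.0], [672.0, -223.0], [558.0, -175.0]]
```

View pics/a.png

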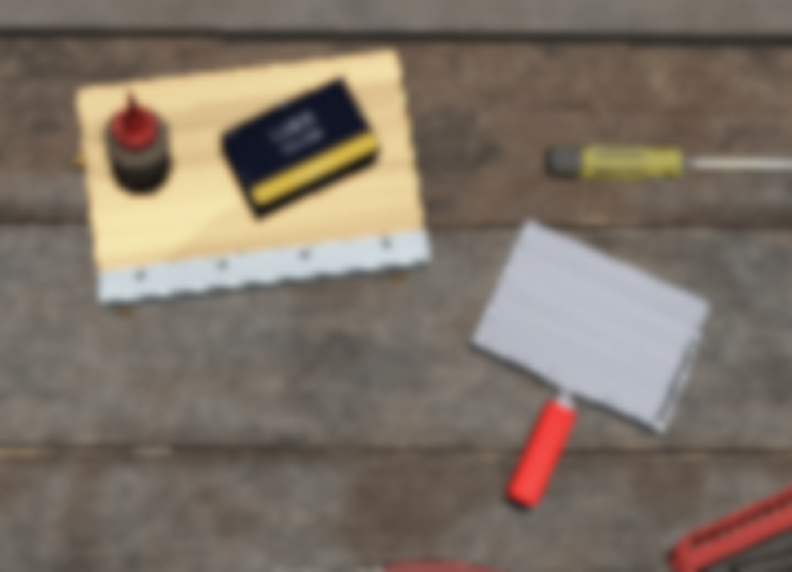

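Riser yaw is about +7.6°, with its origin near (0.600, -0.024). The scoop is at about -24.5° yaw with its grip at (0.476, -0.225), and the tray is at about -14° yaw, centred on (0.566, 0.319). Sizes match the listing. I'll grip leaning 20° back.

```bash
cat >> h.py <<'E'
from scipy.spatial.transform import Rotation as Ro
def cur():
    s=arm.get_state(); q=s['tcp_rot']; return s,np.array(s['eef_pos']),Ro.from_quat([q[1],q[2],q[3],q[0]])
def tool(yaw,pitch,lean=20):
    return Ro.from_euler('z',yaw,degrees=True)*Ro.from_euler('y',pitch-lean,degrees=True)*Ro.from_euler('x',np.pi)
def delta(G,yaw,pitch,back=0,lean=20):
    "grasp point G, scoop yaw, nose-down pitch (deg)"
    s,p,R=cur(); T=tool(yaw,pitch,lean); t=np.array(G)+T.apply([0,0,.0188-back])
    print('t',(t-p).round(4),'a',(T*R.inv()).as_rotvec().round(4))
E
python3 - <<'E'
from h import *
delta([.476,-.225,.055],-24.5,0,.12)
delta([.476,-.225,.055],-24.5,0,0)
E
```

```text
t [ 0.2397  0.3798 -0.0638] a [-0.0168 -0.3571 -0.7535]
t [ 0.2771  0.3628 -0.1766] a [-0.0168 -0.3571 -0.7535]
```

Request:
jog_arm([
  {"tx": 0.03,"ty": 0.035,"tz": 0.02,"ax": 0,"ay": -0.03,"az": -0.06,"hand": 1},
  {"tx": 0.05,"ty": 0.07,"tz": 0.02,"ax": 0,"ay": -0.06,"az": -0.15,"hand": 1},
  {"tx": 0.07,"ty": 0.1,"tz": 0.02,"ax": 0,"ay": -0.1,"az": -0.23,"hand": 1},
  {"tx": 0.09,"ty": 0.14,"tz": 0.02,"ax": 0,"ay": -0.15,"az": -0.32,"hand": 1},
  {"tx": 0.11,"ty": 0.17,"tz": 0.02,"ax": -0.01,"ay": -0.2,"az": -0.4,"hand": 1},
  {"tx": 0.13,"ty": 0.2,"tz": 0.02,"ax": -0.015,"ay": -0.24,"az": -0.5,"hand": 1},
  {"tx": 0.15,"ty": 0.24,"tz": 0.01,"ax": -0.015,"ay": -0.28,"az": -0.6,"hand": 1},
  {"tx": 0.175,"ty": 0.28,"tz": 0,"ax": -0.016,"ay": -0.32,"az": -0.68,"hand": 1},
  {"tx": 0.2,"ty": 0.31,"tz": -0.02,"ax": -0.0168,"ay": -0.3571,"az": -0.7535,"hand": 1},
  {"tx": 0.22,"ty": 0.35,"tz": -0.04,"ax": -0.0168,"ay": -0.3571,"az": -0.7535,"hand": 1},
  {"tx": 0.2397,"ty": 0.3798,"tz": -0.0638,"ax": -0.0168,"ay": -0.3571,"az": -0.7535,"hand": 1},
  {"tx": 0.2397,"ty": 0.3798,"tz": -0.0638,"ax": -0.0168,"ay": -0.3571,"az": -0.7535,"hand": 1},
])

```text
time: 2.3
eef_pos: [0.4449, -0.2072, 0.1487]
tcp_rot: [0.036, 0.963, -0.208, 0.169]
contact_force: [0.2, -0.7, -0.8]
grip_width: 0.0915
grip_force: 0.0
```

Run:
```python
from h import *
delta([.476,-.225,.055],-24.5,0,.0); print(arm.get_state()['joints'].round(3), arm.get_state()['time'])
for c in('side','top'):
    im=arm.snapshot(c); cv2.imwrite(f'pics/{c}1.png',im[:,:,::-1]); print(see('scoop_grip',c),see('scoop_nose',c),see('scoop',c))
    p=proj(c,[.476,-.225,.055]).astype(int); print(p)
    cv2.imwrite(f'pics/{c}1c.png',cv2.resize(im[max(0,p[1]-60):p[1]+60,p[0]-70:p[0]+70,::-1],None,fx=3.4,fy=3.4,interpolation=2))
a=[cv2.imread(f'pics/{c}1c.png') for c in('side','top')]; h=min(x.shape[0] for x in a); cv2.imwrite('pics/b.png',cv2.resize(np.hstack([x[:h] for x in a]),(800,340)))
```

```text
t [ 0.037  -0.0205 -0.1113] a [-0.0011 -0.0007 -0.0017]
[-0.601  0.283  2.043  0.132  0.476  1.288] 2.3
[([0.4806, -0.2256, 0.0578], 0.6)] [([0.6373, -0.3036, -0.0018], 0.72)] [([0.5877, -0.2812, 0.0005], 0.6)]
[315 241]
[] [([0.6359, -0.3057, 0.0034], 0.63)] [([0.5878, -0.2775, 0.0044], 0.89)]
[371 218]
```

View pics/b.png

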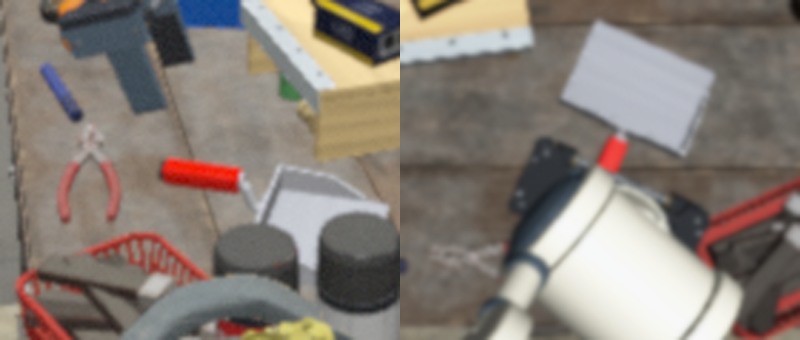

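The side crop (left) shows the red grip clear, with the open fingers above and to the left of it. The green coupling is visible under the lip at the left and the brass elbow at the right. The top crop (right) shows the hand in line with the grip. Descending and gripping.

Request:
jog_arm([
  {"tx": 0.01,"ty": -0.005,"tz": -0.03,"hand": 1},
  {"tx": 0.02,"ty": -0.01,"tz": -0.06,"hand": 1},
  {"tx": 0.03,"ty": -0.015,"tz": -0.09,"hand": 1},
  {"tx": 0.038,"ty": -0.0205,"tz": -0.111,"hand": 1},
  {"tx": 0.038,"ty": -0.0205,"tz": -0.111,"hand": 1},
  {"tx": 0.038,"ty": -0.0205,"tz": -0.111,"hand": 0.2},
  {"tx": 0.038,"ty": -0.0205,"tz": -0.111,"hand": 0.1},
  {"tx": 0.038,"ty": -0.0205,"tz": -0.111,"hand": 0.1},
  {"tx": 0.038,"ty": -0.0205,"tz": -0.111,"hand": 0.0},
  {"tx": 0.038,"ty": -0.0205,"tz": -0.111,"hand": 0.0},
  {"tx": 0.038,"ty": -0.0205,"tz": -0.111,"hand": 0.0},
  {"tx": 0.038,"ty": -0.0205,"tz": -0.111,"hand": 0.0},
], force=60)

```text
validation failed for argument at $.de...
```

Request:
jog_arm([
  {"tx": 0.01,"ty": -0.005,"tz": -0.03,"ax": 0,"ay": 0,"az": 0,"hand": 1},
  {"tx": 0.02,"ty": -0.01,"tz": -0.06,"ax": 0,"ay": 0,"az": 0,"hand": 1},
  {"tx": 0.03,"ty": -0.015,"tz": -0.09,"ax": 0,"ay": 0,"az": 0,"hand": 1},
  {"tx": 0.038,"ty": -0.0205,"tz": -0.111,"ax": 0,"ay": 0,"az": 0,"hand": 1},
  {"tx": 0.038,"ty": -0.0205,"tz": -0.111,"ax": 0,"ay": 0,"az": 0,"hand": 1},
  {"tx": 0.038,"ty": -0.0205,"tz": -0.111,"ax": 0,"ay": 0,"az": 0,"hand": 0.1},
  {"tx": 0.038,"ty": -0.0205,"tz": -0.111,"ax": 0,"ay": 0,"az": 0,"hand": 0.1},
  {"tx": 0.038,"ty": -0.0205,"tz": -0.111,"ax": 0,"ay": 0,"az": 0,"hand": 0.1},
  {"tx": 0.038,"ty": -0.0205,"tz": -0.111,"ax": 0,"ay": 0,"az": 0,"hand": 0},
  {"tx": 0.038,"ty": -0.0205,"tz": -0.111,"ax": 0,"ay": 0,"az": 0,"hand": 0},
  {"tx": 0.038,"ty": -0.0205,"tz": -0.111,"ax": 0,"ay": 0,"az": 0,"hand": 0},
  {"tx": 0.038,"ty": -0.0205,"tz": -0.111,"ax": 0,"ay": 0,"az": 0,"hand": 0},
], force=60)

```text
time: 3.7
eef_pos: [0.4826, -0.2312, 0.0396]
tcp_rot: [0.037, 0.962, -0.209, 0.17]
contact_force: [-0.2, -0.4, -0.2]
grip_width: 0.0473
grip_force: 0.0
```

Request:
jog_arm([
  {"tx": 0,"ty": 0,"tz": 0,"ax": 0,"ay": 0,"az": 0,"hand": 0},
  {"tx": 0,"ty": 0,"tz": 0,"ax": 0,"ay": 0,"az": 0,"hand": 0},
  {"tx": 0,"ty": 0,"tz": 0,"ax": 0,"ay": 0,"az": 0,"hand": 0},
  {"tx": 0,"ty": 0,"tz": 0,"ax": 0,"ay": 0,"az": 0,"hand": 0},
  {"tx": 0,"ty": 0,"tz": 0,"ax": 0,"ay": 0,"az": 0,"hand": 0},
  {"tx": 0,"ty": 0,"tz": 0,"ax": 0,"ay": 0,"az": 0,"hand": 0},
  {"tx": 0,"ty": 0,"tz": 0,"ax": 0,"ay": 0,"az": 0,"hand": 0},
  {"tx": 0,"ty": 0,"tz": 0,"ax": 0,"ay": 0,"az": 0,"hand": 0},
], force=60)

```text
time: 4.37
eef_pos: [0.4824, -0.2311, 0.0391]
tcp_rot: [0.037, 0.962, -0.209, 0.17]
contact_force: [-0.9, 1.0, -0.2]
grip_width: 0.0238
grip_force: 60.0
```

Run:
```python
from h import *
s,p,R=cur(); print(p,R.as_rotvec(), (R*Ro.from_euler('x',-np.pi)).as_euler('ZYX',degrees=True),s['joints'].round(3))
print('grasp',p-R.apply([0,0,.0188]), s['contact_force'],s['grip_force'],s['grip_width'])
# approach pose: nose 60mm in front of lip, nose z ~0.012
y=np.radians(7.6);o=np.array([.600,-.024])
ex=np.array([np.cos(y),np.sin(y)])
for d,z in((-.06,.1),(-.06,.055+.0)):
    g=o+ex*(d-.175); print(g); delta([*g,z],7.6,0)
```

```text
[ 0.48240923 -0.23113435  0.03905521] [ 2.95465128 -0.64139676  0.52057287] [-2.44955019e+01 -1.99845300e+01 -1.10184796e-04] [-0.597  0.561  2.051  0.303  0.194  1.114]
grasp [ 0.47656234 -0.22847029  0.05672317] [-0.87735734  1.0254224  -0.20867749] 59.99933660030365 0.023809326690100448
[ 0.36706435 -0.05508025]
t [-0.109   0.1769  0.0433] a [-0.000e+00 -3.000e-04  5.602e-01]
[ 0.36706435 -0.05508025]
t [-0.109   0.1769 -0.0017] a [-0.000e+00 -3.000e-04  5.602e-01]
```

Joint 5 is already near its limit (0.194 against 0.12), and it will get worse at shorter reach. I'll fit a quick kinematic model to choose a workable lean before moving.

```bash
cat > kin.py <<'E'
from h import *
from scipy.optimize import least_squares
Z=lambda a:Ro.from_euler('z',a); Y=lambda a:Ro.from_euler('y',a)
def fk(q,P):
    a,h,L1,e,L2,L3=P
    R=Z(q[0]); p=np.array([0,0,h])+R.apply([a,0,0])
    R=R*Y(q[1]); p=p+R.apply([0,0,L1]); R=R*Y(q[2]); p=p+R.apply([e,0,L2])
    R=R*Z(q[3])*Y(q[4]); p=p+R.apply([0,0,L3]); return p,R*Z(q[5])
D=[([-1.333,.494,1.345,0,1.302,-.096],[.2047,-.5901,.2133]),([-.601,.283,2.043,.132,.476,1.288],[.4449,-.2072,.1487]),([-.597,.561,2.051,.303,.194,1.114],[.4824,-.2311,.0391])]
f=least_squares(lambda P:np.r_[np.ravel([fk(q,P)[0]-p for q,p in D]),.01*(P-[0,.4,.4,0,.4,.2])],[0,.4,.4,0,.4,.2]); P=f.x
R0=fk(D[0][0],P)[1].inv()*Ro.from_quat([.986103,.166132,0,-.000614])  # tool offset
lo=np.array([-2.91,-.82,.22,-1.22,.12,-3.08]);hi=np.array([2.91,2.16,2.67,4.37,2.79,3.08])
def ik(G,yaw,pitch,lean,q0=(-.1,.5,1.9,0,.6,1.4)):
    T=tool(yaw,pitch,lean); t=np.array(G)+T.apply([0,0,.0188])
    def r(q):
        p,R=fk(q,P); return np.r_[(p-t)*10,(T.inv()*R*R0).as_rotvec()]
    best=None
    for q0 in ((-.1,.5,1.9,0,.6,1.4),(.6,.5,1.9,0,1.2,2),(-.1,.5,1.9,0.,.6,-1.6),(.6,.2,2.2,0,1,-.7)):
        s=least_squares(r,np.clip(q0,lo+.01,hi-.01),bounds=(lo,hi))
        if best is None or s.cost<best.cost-1e-9: best=s
    return best.x.round(2),round(float(np.linalg.norm(best.fun)),4)
E
python3 - <<'E'
from kin import *
print(P.round(4),np.abs(f.fun[:9]).max(),R0.as_rotvec().round(3))
for q,p in D[1:]: print((fk(q,P)[1]*R0).as_quat().round(3))
for lean in(0,10,-10):
  for n,G,yaw,pt in(('pick',[.477,-.228,.055],-24.5,0),('pre',[.40,-.053,.057],7.6,0),('in',[.56,-.03,.057],7.6,1),('out',[.40,-.053,.12],7.6,-4),('carry',[.36,.3,.25],-14,-4),('tip50',[.41,.36,.235],-14,50),('tip60',[.42,.36,.25],-14,60)):
    print(lean,n,*ik(G,yaw,pt,lean))
E
```

```text
[-0.4022  1.1042  1.003   0.415   0.6806  1.2016] 0.05856980633305814 [1.000e-03 2.000e-03 1.571e+00]
[ 0.963 -0.208  0.17   0.035]
[ 0.962 -0.209  0.17   0.036]
0 pick [-0.44  0.59  1.52 -0.    1.04  1.56] 0.0
0 pre [-0.13  0.52  1.68 -0.    0.94  1.31] 0.0
0 in [-0.04  0.61  1.45 -0.01  1.1   1.4 ] 0.0
0 out [-0.19  0.41  1.76  0.03  0.91  1.23] 0.0
0 carry [ 0.85  0.34  1.58 -0.07  1.2   2.69] 0.0
0 tip50 [0.1  1.28 0.22 0.41 2.4  2.12] 0.0363
0 tip60 [0.03 1.29 0.22 0.46 2.42 2.11] 0.1983
10 pick [-0.45  0.51  1.78  0.    0.68  1.55] 0.0
10 pre [-0.38  0.46  1.92  0.15  0.61  0.95] 0.0
10 in [-0.14  0.53  1.71  0.06  0.75  1.26] 0.0
10 out [-0.65  0.36  1.99  0.29  0.63  0.57] 0.0
10 carry [ 1.35  0.33  1.65 -0.26  1.18 -3.01] 0.0
10 tip50 [0.15 1.09 0.49 0.31 2.19 2.07] 0.0
10 tip60 [0.1  1.27 0.22 0.41 2.41 2.12] 0.0466
-10 pick [-0.44  0.72  1.24 -0.    1.36  1.56] 0.0
-10 pre [-0.04  0.64  1.42 -0.03  1.25  1.41] 0.0
-10 in [ 0.    0.75  1.16 -0.03  1.42  1.45] 0.0
-10 out [-0.07  0.53  1.51 -0.02  1.21  1.38] 0.0
-10 carry [0.52 0.43 1.43 0.07 1.36 2.31] 0.0
-10 tip50 [0.04 1.3  0.22 0.45 2.41 2.11] 0.1882
-10 tip60 [-0.03  1.31  0.22  0.5   2.42  2.12] 0.3511
```

```bash
python3 - <<'E'
s=open('kin.py').read()
s=s.replace("a,h,L1,e,L2,L3=P","a,h,L1,e,L2,L3,w,w2=P").replace("R.apply([e,0,L2])","R.apply([e,w,L2])").replace("R.apply([0,0,L3])","R.apply([0,w2,L3])")
s=s.replace("[0,.4,.4,0,.4,.2]","[0,.3,.45,0,.4,.25,.06,0]").replace(".01*(P",".003*(P")
open('kin.py','w').write(s)
E
cat > chk.py <<'E'
from kin import *
print(P.round(4),np.abs(f.fun[:9]).max())
for lean in(0,10,-10):
  for n,G,yaw,pt in(('pick',[.477,-.228,.055],-24.5,0),('pre',[.40,-.053,.057],7.6,0),('in',[.56,-.03,.057],7.6,1),('out',[.40,-.053,.12],7.6,-4),('carry',[.36,.3,.25],-14,-4),('tip50',[.41,.36,.235],-14,50),('tip60',[.42,.36,.25],-14,60)):
    print(lean,n,*ik(G,yaw,pt,lean))
E
python3 chk.py
```

```text
[ 0.0078  0.2414  0.5929  0.1121  0.3757  0.3424  0.0705 -0.0106] 4.6289615812322715e-05
0 pick [-0.56  0.61  1.77 -0.    0.76  1.44] 0.0
0 pre [-0.28  0.51  2.08 -0.    0.55  1.16] 0.0
0 in [-0.16  0.64  1.67 -0.01  0.85  1.29] 0.0
0 out [-0.3   0.35  2.06  0.04  0.66  1.1 ] 0.0
0 carry [ 0.6   0.24  1.72 -0.06  1.14  2.44] 0.0
0 tip50 [0.35 0.73 1.2  0.48 1.95 2.17] 0.0
0 tip60 [0.32 0.81 1.11 0.57 2.12 2.2 ] 0.0
10 pick [-0.57  0.57  1.91  0.05  0.48  1.38] 0.0
10 pre [-0.35  0.49  2.21  0.27  0.3   0.84] 0.0
10 in [-0.19  0.6   1.81  0.09  0.58  1.18] 0.0
10 out [-0.38  0.32  2.19  0.28  0.44  0.82] 0.0
10 carry [ 0.7   0.21  1.8  -0.24  1.01  2.63] 0.0
10 tip50 [0.38 0.65 1.25 0.4  1.82 2.18] 0.0
10 tip60 [0.34 0.73 1.16 0.48 1.99 2.19] 0.0
-10 pick [-0.55  0.67  1.63 -0.03  1.02  1.47] 0.0
-10 pre [-0.23  0.56  1.95 -0.09  0.8   1.28] 0.0
-10 in [-0.13  0.7   1.53 -0.06  1.09  1.34] 0.0
-10 out [-0.25  0.41  1.94 -0.05  0.89  1.23] 0.0
-10 carry [0.52 0.29 1.65 0.07 1.29 2.31] 0.0
-10 tip50 [0.32 0.81 1.15 0.56 2.08 2.17] 0.0
-10 tip60 [0.3  0.89 1.08 0.66 2.23 2.22] 0.0
```

The model now fits to 0.05 mm. A 5° lean is feasible at every waypoint, so I'll regrip at 5° by turning in place about the grip.

Run:
```python
from h import *
delta([.4766,-.2285,.056],-24.5,0,0,5)
```

```text
t [-0.0043  0.002  -0.0018] a [ 1.084e-01  2.380e-01 -1.000e-04]
```

Request:
jog_arm([
  {"tx": 0,"ty": 0,"tz": 0,"ax": 0,"ay": 0,"az": 0,"hand": 0.6},
  {"tx": 0,"ty": 0,"tz": 0,"ax": 0,"ay": 0,"az": 0,"hand": 0.6},
  {"tx": 0,"ty": 0,"tz": 0,"ax": 0,"ay": 0,"az": 0,"hand": 0.6},
  {"tx": -0.002,"ty": 0.001,"tz": -0.001,"ax": 0.04,"ay": 0.09,"az": 0,"hand": 0.6},
  {"tx": -0.003,"ty": 0.0015,"tz": -0.002,"ax": 0.08,"ay": 0.17,"az": 0,"hand": 0.6},
  {"tx": -0.0043,"ty": 0.002,"tz": -0.003,"ax": 0.1084,"ay": 0.238,"az": 0,"hand": 0.6},
  {"tx": -0.0043,"ty": 0.002,"tz": -0.003,"ax": 0.1084,"ay": 0.238,"az": 0,"hand": 0.6},
  {"tx": -0.0043,"ty": 0.002,"tz": -0.003,"ax": 0.1084,"ay": 0.238,"az": 0,"hand": 0},
  {"tx": -0.0043,"ty": 0.002,"tz": -0.003,"ax": 0.1084,"ay": 0.238,"az": 0,"hand": 0},
  {"tx": -0.0043,"ty": 0.002,"tz": -0.003,"ax": 0.1084,"ay": 0.238,"az": 0,"hand": 0},
  {"tx": -0.0043,"ty": 0.002,"tz": -0.003,"ax": 0.1084,"ay": 0.238,"az": 0,"hand": 0},
  {"tx": -0.0043,"ty": 0.002,"tz": -0.003,"ax": 0.1084,"ay": 0.238,"az": 0,"hand": 0},
], force=60)

```text
time: 5.37
eef_pos: [0.4776, -0.2289, 0.036]
tcp_rot: [0.009, 0.976, -0.212, 0.043]
contact_force: [0.7, -0.1, 0.4]
grip_width: 0.0244
grip_force: 0.0
```

Request:
jog_arm([
  {"tx": 0,"ty": 0,"tz": 0,"ax": 0,"ay": 0,"az": 0,"hand": 0},
  {"tx": 0,"ty": 0,"tz": 0,"ax": 0,"ay": 0,"az": 0,"hand": 0},
  {"tx": 0,"ty": 0,"tz": 0,"ax": 0,"ay": 0,"az": 0,"hand": 0},
  {"tx": 0,"ty": 0,"tz": 0,"ax": 0,"ay": 0,"az": 0,"hand": 0},
], force=60)

```text
time: 5.7
eef_pos: [0.478, -0.2291, 0.0361]
tcp_rot: [0.009, 0.976, -0.212, 0.043]
contact_force: [-1.9, -0.6, -0.6]
grip_width: 0.0239
grip_force: 60.0
```

Run:
```python
from kin import *
s,p,R=cur(); g=p-R.apply([0,0,.0188]); print('grasp',g.round(4),(R*Ro.from_euler('x',-np.pi)).as_euler('ZYX',degrees=True).round(2),s['grip_force'],s['grip_width'],s['contact_force'].round(1),(fk(s['joints'],P)[0]-p).round(4))
for c in('side','top'):arm.snapshot(c);print(see('scoop',c),see('scoop_nose',c),see('scoop_grip',c))
y=np.radians(7.6);ex=np.array([np.cos(y),np.sin(y)])
o=np.array([.600,-.024])+ex*(-.03-.175)
print(o);delta([*o,g[2]+.03],7.6,0,0,5)
```

```text
grasp [ 0.4765 -0.2284  0.0548] [-24.5  -5.   -0. ] 59.99964773654938 0.023942516475457788 [-1.9 -0.6 -0.6] [ 0.0028 -0.0015  0.0019]
[([0.5893, -0.2773, 0.0063], 0.65)] [([0.6374, -0.3053, -0.0009], 0.91)] [([0.4811, -0.2315, 0.0618], 0.59)]
[([0.5865, -0.2772, 0.0047], 0.74)] [([0.6348, -0.3066, 0.0004], 0.66)] []
[ 0.39680081 -0.05111256]
t [-0.0798  0.1783  0.03  ] a [1.000e-04 2.000e-04 5.602e-01]
```

Request:
jog_arm([
  {"tx": -0.01,"ty": 0,"tz": 0.015,"ax": 0,"ay": 0,"az": 0,"hand": 0},
  {"tx": -0.035,"ty": 0,"tz": 0.03,"ax": 0,"ay": 0,"az": 0,"hand": 0},
  {"tx": -0.065,"ty": 0.005,"tz": 0.03,"ax": 0,"ay": 0,"az": 0,"hand": 0},
  {"tx": -0.09,"ty": 0.02,"tz": 0.03,"ax": 0,"ay": 0,"az": 0.05,"hand": 0},
  {"tx": -0.09,"ty": 0.04,"tz": 0.03,"ax": 0,"ay": 0,"az": 0.12,"hand": 0},
  {"tx": -0.09,"ty": 0.06,"tz": 0.03,"ax": 0,"ay": 0,"az": 0.19,"hand": 0},
  {"tx": -0.09,"ty": 0.085,"tz": 0.03,"ax": 0,"ay": 0,"az": 0.27,"hand": 0},
  {"tx": -0.09,"ty": 0.11,"tz": 0.03,"ax": 0,"ay": 0,"az": 0.34,"hand": 0},
  {"tx": -0.09,"ty": 0.135,"tz": 0.03,"ax": 0,"ay": 0,"az": 0.42,"hand": 0},
  {"tx": -0.09,"ty": 0.155,"tz": 0.03,"ax": 0,"ay": 0,"az": 0.49,"hand": 0},
  {"tx": -0.085,"ty": 0.17,"tz": 0.03,"ax": 0,"ay": 0,"az": 0.54,"hand": 0},
  {"tx": -0.08,"ty": 0.178,"tz": 0.03,"ax": 0,"ay": 0,"az": 0.56,"hand": 0},
])

```text
time: 7.1
eef_pos: [0.3979, -0.0497, 0.0662]
tcp_rot: [-0.003, 0.997, 0.068, 0.043]
contact_force: [0.1, -0.3, -3.1]
grip_width: 0.0235
grip_force: 60.0
```

Run:
```python
from kin import *
s,p,R=cur(); g=p-R.apply([0,0,.0188]); print('grasp',g.round(4),(R*Ro.from_euler('x',-np.pi)).as_euler('ZYX',degrees=True).round(2),s['grip_force'],s['grip_width'],s['contact_force'].round(1),s['ft_torque'].round(2))
for c in('side','top'):
    im=arm.snapshot(c);cv2.imwrite(f'pics/{c}2.png',im[:,:,::-1]);print(see('scoop',c),see('scoop_nose',c),see('riser_bay',c),see('elbow',c),see('coupling',c),see('nipple',c))
u=proj('side',[.58,-.03,.03]).astype(int);v=proj('top',[.55,-.03,.03]).astype(int)
f=lambda n,p:cv2.resize(cv2.imread(n)[p[1]-50:p[1]+50,p[0]-65:p[0]+65],(400,308),interpolation=2)
cv2.imwrite('pics/c.png',np.hstack([f('pics/side2.png',u),f('pics/top2.png',v)])); print(u,v)
```

```text
grasp [ 0.3963 -0.05    0.0849] [ 7.8  -4.99  0.01] 59.998911023139954 0.023478816702897656 [ 0.1 -0.3 -3.1] [ 0.03  0.31 -0.  ]
[([0.5178, -0.031, 0.0288], 0.85)] [([0.5706, -0.0296, 0.0276], 0.95)] [([0.6006, -0.0244, -0.0029], 0.62)] [([0.6434, -0.0607, 0.0007], 0.37)] [([0.6307, 0.0224, -0.0052], 0.38)] []
[([0.5175, -0.0371, 0.033], 0.67)] [([0.5691, -0.0336, 0.0323], 0.84)] [] [] [] []
[335 214] [311 196]
```

View pics/c.png

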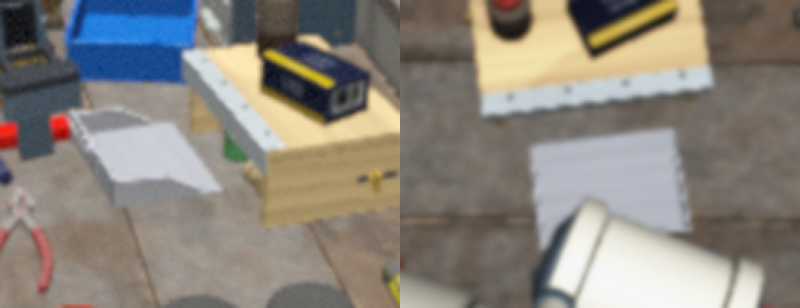

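The scoop is held level in front of the bay and square to the lip: pan at (145,160) in the side crop, edge about (530,147)–(675,130) in the top crop. The coupling (235,148) and elbow (253,178) are visible behind the lip. Now lowering it edge-down.

Request:
jog_arm([
  {"tx": 0,"ty": 0,"tz": -0.01,"ax": -0.0014,"ay": 0.01,"az": 0,"hand": 0},
  {"tx": 0,"ty": 0,"tz": -0.02,"ax": -0.0028,"ay": 0.021,"az": 0,"hand": 0},
  {"tx": 0,"ty": 0,"tz": -0.026,"ax": -0.0028,"ay": 0.021,"az": 0,"hand": 0},
  {"tx": 0,"ty": 0,"tz": -0.026,"ax": -0.0028,"ay": 0.021,"az": 0,"hand": 0},
])

```text
time: 8.13
eef_pos: [0.3984, -0.0512, 0.0394]
tcp_rot: [-0.002, 0.997, 0.066, 0.033]
contact_force: [1.8, 0.4, 0.2]
grip_width: 0.0239
grip_force: 60.0
```

Request:
jog_arm([
  {"tx": 0,"ty": 0,"tz": -0.001,"ax": 0,"ay": 0,"az": 0,"hand": 0},
  {"tx": 0,"ty": 0,"tz": -0.001,"ax": 0,"ay": 0,"az": 0,"hand": 0},
])

```text
time: 8.3
eef_pos: [0.3984, -0.0513, 0.0393]
tcp_rot: [-0.002, 0.997, 0.066, 0.033]
contact_force: [0.9, 0.8, -0.6]
grip_width: 0.0236
grip_force: 60.0
```

Request:
jog_arm([
  {"tx": 0,"ty": 0,"tz": -0.001,"ax": 0,"ay": 0,"az": 0,"hand": 0},
  {"tx": 0,"ty": 0,"tz": -0.001,"ax": 0,"ay": 0,"az": 0,"hand": 0},
])

```text
time: 8.47
eef_pos: [0.3981, -0.0512, 0.0384]
tcp_rot: [-0.002, 0.997, 0.066, 0.033]
contact_force: [-2.9, -1.1, 5.8]
grip_width: 0.024
grip_force: 60.0
```

Run:
```python
from h import *
s,p,R=cur(); g=p-R.apply([0,0,.0188]); print('grasp',g.round(4),(R*Ro.from_euler('x',-np.pi)).as_euler('ZYX',degrees=True).round(2),s['contact_force'].round(1),s['ft_torque'].round(2))
```

```text
grasp [ 0.3968 -0.0514  0.0571] [ 7.59 -3.82 -0.01] [-2.9 -1.1  5.8] [-0.11 -0.34 -0.07]
```

Request:
jog_arm([
  {"tx": 0.0079,"ty": 0.0011,"tz": 0,"ax": 0,"ay": 0,"az": 0,"hand": 0},
  {"tx": 0.0159,"ty": 0.0021,"tz": 0,"ax": 0,"ay": 0,"az": 0,"hand": 0},
  {"tx": 0.0238,"ty": 0.0032,"tz": 0,"ax": 0,"ay": 0,"az": 0,"hand": 0},
  {"tx": 0.0317,"ty": 0.0042,"tz": 0,"ax": 0,"ay": 0,"az": 0,"hand": 0},
  {"tx": 0.0397,"ty": 0.0053,"tz": 0,"ax": 0,"ay": 0,"az": 0,"hand": 0},
  {"tx": 0.0476,"ty": 0.0064,"tz": 0,"ax": 0,"ay": 0,"az": 0,"hand": 0},
  {"tx": 0.0555,"ty": 0.0074,"tz": 0,"ax": 0,"ay": 0,"az": 0,"hand": 0},
  {"tx": 0.0635,"ty": 0.0085,"tz": 0,"ax": 0,"ay": 0,"az": 0,"hand": 0},
  {"tx": 0.0714,"ty": 0.0095,"tz": 0,"ax": 0,"ay": 0,"az": 0,"hand": 0},
  {"tx": 0.0793,"ty": 0.0106,"tz": 0,"ax": 0,"ay": 0,"az": 0,"hand": 0},
  {"tx": 0.0793,"ty": 0.0106,"tz": 0,"ax": 0,"ay": 0,"az": 0,"hand": 0},
])

```text
time: 9.38
eef_pos: [0.4787, -0.0405, 0.0384]
tcp_rot: [-0.002, 0.997, 0.066, 0.034]
contact_force: [2.1, 1.3, 0.8]
grip_width: 0.0233
grip_force: 60.0
```

Request:
jog_arm([
  {"tx": 0.004,"ty": 0.0005,"tz": 0,"ax": 0,"ay": 0,"az": 0,"hand": 0},
  {"tx": 0.008,"ty": 0.0011,"tz": 0,"ax": 0,"ay": 0,"az": 0,"hand": 0},
  {"tx": 0.012,"ty": 0.0016,"tz": 0,"ax": 0,"ay": 0,"az": 0,"hand": 0},
  {"tx": 0.016,"ty": 0.0021,"tz": 0,"ax": 0,"ay": 0,"az": 0,"hand": 0},
  {"tx": 0.02,"ty": 0.0027,"tz": 0,"ax": 0,"ay": 0,"az": 0,"hand": 0},
  {"tx": 0.02,"ty": 0.0027,"tz": 0,"ax": 0,"ay": 0,"az": 0,"hand": 0},
])

```text
time: 9.88
eef_pos: [0.4974, -0.0378, 0.0383]
tcp_rot: [-0.002, 0.997, 0.066, 0.033]
contact_force: [-1.6, 1.6, 3.5]
grip_width: 0.0235
grip_force: 60.0
```

Run:
```python
from h import *
s,p,R=cur(); g=p-R.apply([0,0,.0188]); print('grasp',g.round(4),(R*Ro.from_euler('x',-np.pi)).as_euler('ZYX',degrees=True).round(2),s['contact_force'].round(1),s['ft_torque'].round(2))
```

```text
grasp [ 0.4962 -0.038   0.057 ] [ 7.59 -3.78  0.  ] [-1.6  1.6  3.5] [ 0.28 -0.49  0.09]
```

Request:
jog_arm([
  {"tx": 0.003,"ty": 0.0004,"tz": -0.0005,"ax": 0,"ay": 0,"az": 0,"hand": 0},
  {"tx": 0.006,"ty": 0.0008,"tz": -0.0005,"ax": 0,"ay": 0,"az": 0,"hand": 0},
  {"tx": 0.009,"ty": 0.0012,"tz": -0.0005,"ax": 0,"ay": 0,"az": 0,"hand": 0},
  {"tx": 0.012,"ty": 0.0016,"tz": -0.0005,"ax": 0,"ay": 0,"az": 0,"hand": 0},
  {"tx": 0.015,"ty": 0.002,"tz": -0.0005,"ax": 0,"ay": 0,"az": 0,"hand": 0},
])

```text
time: 10.3
eef_pos: [0.5109, -0.0357, 0.0376]
tcp_rot: [-0.002, 0.997, 0.066, 0.032]
contact_force: [-11.2, -1.4, 7.8]
grip_width: 0.0234
grip_force: 60.0
```

Request:
jog_arm([
  {"tx": 0.003,"ty": 0.0004,"tz": 0,"ax": 0,"ay": 0,"az": 0,"hand": 0},
  {"tx": 0.006,"ty": 0.0008,"tz": 0,"ax": 0,"ay": 0,"az": 0,"hand": 0},
  {"tx": 0.009,"ty": 0.0012,"tz": 0,"ax": 0,"ay": 0,"az": 0,"hand": 0},
  {"tx": 0.012,"ty": 0.0016,"tz": 0,"ax": 0,"ay": 0,"az": 0,"hand": 0},
])

```text
time: 10.63
eef_pos: [0.5221, -0.034, 0.0374]
tcp_rot: [-0.003, 0.997, 0.066, 0.031]
contact_force: [-14.3, -1.2, 9.0]
grip_width: 0.0241
grip_force: 60.0
```

Request:
jog_arm([
  {"tx": 0.002,"ty": 0.0003,"tz": 0,"ax": 0,"ay": 0,"az": 0,"hand": 0},
  {"tx": 0.004,"ty": 0.0005,"tz": 0,"ax": 0,"ay": 0,"az": 0,"hand": 0},
  {"tx": 0.006,"ty": 0.0008,"tz": 0,"ax": 0,"ay": 0,"az": 0,"hand": 0},
])

```text
time: 10.88
eef_pos: [0.5279, -0.0332, 0.0373]
tcp_rot: [-0.003, 0.997, 0.066, 0.031]
contact_force: [-13.4, -1.6, 9.5]
grip_width: 0.0239
grip_force: 60.0
```

Request:
jog_arm([
  {"tx": 0.0015,"ty": 0.0002,"tz": 0,"ax": 0,"ay": 0,"az": 0,"hand": 0},
  {"tx": 0.003,"ty": 0.0004,"tz": 0,"ax": 0,"ay": 0,"az": 0,"hand": 0},
  {"tx": 0.0045,"ty": 0.0006,"tz": 0,"ax": 0,"ay": 0,"az": 0,"hand": 0},
])

```text
time: 11.13
eef_pos: [0.5323, -0.0326, 0.0373]
tcp_rot: [-0.003, 0.997, 0.066, 0.031]
contact_force: [-15.0, -1.0, 9.2]
grip_width: 0.0238
grip_force: 60.0
```

Request:
jog_arm([
  {"tx": 0.0015,"ty": 0.0002,"tz": 0,"ax": 0,"ay": 0,"az": 0,"hand": 0},
  {"tx": 0.003,"ty": 0.0004,"tz": 0,"ax": 0,"ay": 0,"az": 0,"hand": 0},
  {"tx": 0.0045,"ty": 0.0006,"tz": 0,"ax": 0,"ay": 0,"az": 0,"hand": 0},
])

```text
time: 11.38
eef_pos: [0.5371, -0.0321, 0.0373]
tcp_rot: [-0.003, 0.997, 0.066, 0.031]
contact_force: [-13.0, -2.0, 7.1]
grip_width: 0.0236
grip_force: 60.0
```

Run:
```python
from h import *
s,p,R=cur(); g=p-R.apply([0,0,.0188]); print('grasp',g.round(4),(R*Ro.from_euler('x',-np.pi)).as_euler('ZYX',degrees=True).round(2),s['contact_force'].round(1),s['ft_torque'].round(2))
y=np.radians(7.6);print('nose depth',(g[:2]-[.6005,-.0245])@[np.cos(y),np.sin(y)]+.1765)
for c in('side',):
    im=arm.snapshot(c);cv2.imwrite(f'pics/{c}3.png',im[:,:,::-1]);print([see(q,c,2) for q in('elbow','coupling','nipple','scoop_grip','scoop')])
```

```text
grasp [ 0.5359 -0.0322  0.0561] [ 7.59 -3.57  0.05] [-13.   -2.    7.1] [-0.13  1.24 -0.06]
nose depth 0.11149238597669373
[[], [], [], [([0.5381, -0.0297, 0.0614], 0.65)], [([0.6601, -0.0168, 0.0022], 0.88)]]
```

Request:
jog_arm([
  {"tx": 0.0015,"ty": 0.0002,"tz": 0,"ax": 0,"ay": 0,"az": 0,"hand": 0},
  {"tx": 0.003,"ty": 0.0004,"tz": 0,"ax": 0,"ay": 0,"az": 0,"hand": 0},
  {"tx": 0.0045,"ty": 0.0006,"tz": 0,"ax": 0,"ay": 0,"az": 0,"hand": 0},
])

```text
time: 11.93
eef_pos: [0.5415, -0.0315, 0.0373]
tcp_rot: [-0.003, 0.997, 0.066, 0.031]
contact_force: [-11.6, -0.7, 7.7]
grip_width: 0.0236
grip_force: 60.0
```

Request:
jog_arm([
  {"tx": 0.0015,"ty": 0.0002,"tz": 0,"ax": 0,"ay": 0,"az": 0,"hand": 0},
  {"tx": 0.003,"ty": 0.0004,"tz": 0,"ax": 0,"ay": 0,"az": 0,"hand": 0},
])

```text
time: 12.1
eef_pos: [0.5448, -0.0311, 0.0374]
tcp_rot: [-0.003, 0.997, 0.066, 0.031]
contact_force: [-12.4, -1.5, 6.8]
grip_width: 0.0242
grip_force: 60.0
```

Request:
jog_arm([
  {"tx": 0.0015,"ty": 0.0002,"tz": 0,"ax": 0,"ay": 0,"az": 0,"hand": 0},
  {"tx": 0.003,"ty": 0.0004,"tz": 0,"ax": 0,"ay": 0,"az": 0,"hand": 0},
])

```text
time: 12.27
eef_pos: [0.5478, -0.0307, 0.0373]
tcp_rot: [-0.002, 0.997, 0.066, 0.031]
contact_force: [-10.9, -1.3, 7.0]
grip_width: 0.0237
grip_force: 60.0
```

Depth is now about 122 mm with no wall yet.

Request:
jog_arm([
  {"tx": 0.0015,"ty": 0.0002,"tz": 0,"ax": 0,"ay": 0,"az": 0,"hand": 0},
  {"tx": 0.003,"ty": 0.0004,"tz": 0,"ax": 0,"ay": 0,"az": 0,"hand": 0},
])

```text
time: 12.43
eef_pos: [0.5506, -0.0303, 0.0373]
tcp_rot: [-0.003, 0.997, 0.066, 0.031]
contact_force: [-16.5, -2.1, 7.9]
grip_width: 0.0236
grip_force: 60.0
```

Request:
jog_arm([
  {"tx": 0.0015,"ty": 0.0002,"tz": 0,"ax": 0,"ay": 0,"az": 0,"hand": 0},
  {"tx": 0.003,"ty": 0.0004,"tz": 0,"ax": 0,"ay": 0,"az": 0,"hand": 0},
])

```text
time: 12.6
eef_pos: [0.5513, -0.0299, 0.0368]
tcp_rot: [-0.003, 0.997, 0.066, 0.029]
contact_force: [-26.5, -7.1, 10.7]
grip_width: 0.0236
grip_force: 60.0
```

Request:
jog_arm([
  {"tx": 0.001,"ty": 0.0001,"tz": 0,"ax": 0,"ay": 0,"az": 0,"hand": 0},
  {"tx": 0.002,"ty": 0.0003,"tz": 0,"ax": 0,"ay": 0,"az": 0,"hand": 0},
])

```text
time: 12.77
eef_pos: [0.5516, -0.0296, 0.0364]
tcp_rot: [-0.003, 0.997, 0.066, 0.027]
contact_force: [-33.1, -10.0, 13.5]
grip_width: 0.0239
grip_force: 60.0
```

Resistance rose sharply at about 126 mm. I'll ease off, work the edge sideways and press again, to tell the board from a jam.

Request:
jog_arm([
  {"tx": -0.004,"ty": -0.0005,"tz": 0,"ax": 0,"ay": 0,"az": 0,"hand": 0},
  {"tx": -0.0042,"ty": 0.0015,"tz": 0,"ax": 0,"ay": 0,"az": 0,"hand": 0},
  {"tx": -0.0045,"ty": 0.0035,"tz": 0,"ax": 0,"ay": 0,"az": 0,"hand": 0},
  {"tx": -0.004,"ty": 0,"tz": 0,"ax": 0,"ay": 0,"az": 0,"hand": 0},
  {"tx": -0.0038,"ty": -0.003,"tz": 0,"ax": 0,"ay": 0,"az": 0,"hand": 0},
  {"tx": -0.0035,"ty": -0.0045,"tz": 0,"ax": 0,"ay": 0,"az": 0,"hand": 0},
  {"tx": -0.004,"ty": -0.002,"tz": 0,"ax": 0,"ay": 0,"az": 0,"hand": 0},
  {"tx": -0.004,"ty": -0.0005,"tz": 0,"ax": 0,"ay": 0,"az": 0,"hand": 0},
])

```text
time: 13.43
eef_pos: [0.552, -0.0301, 0.0369]
tcp_rot: [-0.002, 0.997, 0.066, 0.031]
contact_force: [-8.3, -10.4, -3.3]
grip_width: 0.0233
grip_force: 60.0
```

Request:
jog_arm([
  {"tx": 0.0015,"ty": 0.0002,"tz": 0,"ax": 0,"ay": 0,"az": 0,"hand": 0},
  {"tx": 0.0025,"ty": 0.0003,"tz": 0,"ax": 0,"ay": 0,"az": 0,"hand": 0},
  {"tx": 0.0025,"ty": 0.0003,"tz": 0,"ax": 0,"ay": 0,"az": 0,"hand": 0},
])

```text
time: 13.68
eef_pos: [0.5519, -0.03, 0.0366]
tcp_rot: [-0.003, 0.997, 0.066, 0.029]
contact_force: [-21.9, -9.7, 7.1]
grip_width: 0.0239
grip_force: 60.0
```

Run:
```python
from h import *
s,p,R=cur(); g=p-R.apply([0,0,.0188]); print('grasp',g.round(4),(R*Ro.from_euler('x',-np.pi)).as_euler('ZYX',degrees=True).round(2),s['contact_force'].round(1),s['ft_torque'].round(2))
y=np.radians(7.6);print('nose depth',(g[:2]-[.6005,-.0245])@[np.cos(y),np.sin(y)]+.1765)
for c in('side','top'):
    im=arm.snapshot(c);print(see('scoop_grip',c),see('scoop',c),see('elbow',c),see('coupling',c))
    if c=='side':
        u=proj(c,[.60,-.05,.04]).astype(int);cv2.imwrite('pics/d.png',cv2.resize(im[u[1]-50:u[1]+50,u[0]-65:u[0]+65,::-1],(650,500),interpolation=2))
```

```text
grasp [ 0.5508 -0.0302  0.0553] [ 7.59 -3.31  0.08] [-21.9  -9.7   7.1] [-1.54  3.35 -0.46]
nose depth 0.12647721725237626
[([0.5539, -0.0321, 0.0575], 0.72)] [([0.6711, -0.0131, 0.0019], 0.53)] [] []
[] [] [] []
```

View pics/d.png

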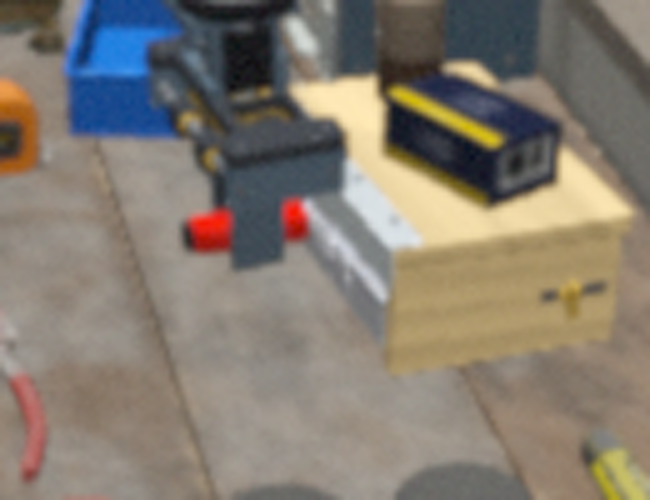

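The side crop shows the pan fully under the lip (340,270), the red grip just outside it at (245,220), the box still in place and the clamp nut at mid-slot (570,297). The edge stopped at the same place after the sideways work, so that is the backboard. Now easing back, tilting the nose up a little and drawing out.

Request:
jog_arm([
  {"tx": -0.003,"ty": -0.0004,"tz": 0.0,"ax": 0,"ay": 0,"az": 0,"hand": 0},
  {"tx": -0.005,"ty": -0.0007,"tz": 0.0005,"ax": 0.002,"ay": -0.014,"az": 0,"hand": 0},
  {"tx": -0.007,"ty": -0.0009,"tz": 0.001,"ax": 0.0037,"ay": -0.028,"az": 0,"hand": 0},
  {"tx": -0.008,"ty": -0.0011,"tz": 0.0015,"ax": 0.0056,"ay": -0.042,"az": 0,"hand": 0},
  {"tx": -0.009,"ty": -0.0012,"tz": 0.002,"ax": 0.0075,"ay": -0.056,"az": 0,"hand": 0},
  {"tx": -0.01,"ty": -0.0013,"tz": 0.002,"ax": 0.0093,"ay": -0.0694,"az": 0,"hand": 0},
  {"tx": -0.01,"ty": -0.0013,"tz": 0.002,"ax": 0.0093,"ay": -0.0694,"az": 0,"hand": 0},
])

```text
time: 14.77
eef_pos: [0.547, -0.0312, 0.0398]
tcp_rot: [-0.004, 0.995, 0.066, 0.069]
contact_force: [2.6, -0.1, 0.2]
grip_width: 0.0238
grip_force: 60.0
```

Run:
```python
from h import *
s,p,R=cur(); g=p-R.apply([0,0,.0188]); print('grasp',g.round(4),(R*Ro.from_euler('x',-np.pi)).as_euler('ZYX',degrees=True).round(2),s['contact_force'].round(1),s['ft_torque'].round(2))
```

```text
grasp [ 0.5444 -0.0316  0.0584] [ 7.6  -7.93 -0.02] [ 2.6 -0.1  0.2] [-0.14 -0.74  0.02]
```

Request:
jog_arm([
  {"tx": -0.002,"ty": -0.0003,"tz": 0,"ax": 0,"ay": 0,"az": 0,"hand": 0},
  {"tx": -0.006,"ty": -0.0008,"tz": 0,"ax": 0,"ay": 0,"az": 0,"hand": 0},
  {"tx": -0.012,"ty": -0.0016,"tz": 0,"ax": 0,"ay": 0,"az": 0,"hand": 0},
  {"tx": -0.019,"ty": -0.0025,"tz": 0,"ax": 0,"ay": 0,"az": 0,"hand": 0},
  {"tx": -0.026,"ty": -0.0034,"tz": 0,"ax": 0,"ay": 0,"az": 0,"hand": 0},
  {"tx": -0.033,"ty": -0.0043,"tz": 0,"ax": 0,"ay": 0,"az": 0,"hand": 0},
  {"tx": -0.04,"ty": -0.0053,"tz": 0,"ax": 0,"ay": 0,"az": 0,"hand": 0},
  {"tx": -0.047,"ty": -0.0062,"tz": 0,"ax": 0,"ay": 0,"az": 0,"hand": 0},
  {"tx": -0.054,"ty": -0.0071,"tz": 0,"ax": 0,"ay": 0,"az": 0,"hand": 0},
  {"tx": -0.061,"ty": -0.0081,"tz": 0,"ax": 0,"ay": 0,"az": 0,"hand": 0},
  {"tx": -0.065,"ty": -0.0086,"tz": 0,"ax": 0,"ay": 0,"az": 0,"hand": 0},
  {"tx": -0.066,"ty": -0.0088,"tz": 0,"ax": 0,"ay": 0,"az": 0,"hand": 0},
])

```text
time: 15.77
eef_pos: [0.4797, -0.0402, 0.0396]
tcp_rot: [-0.005, 0.996, 0.066, 0.068]
contact_force: [2.6, 1.2, 2.1]
grip_width: 0.0237
grip_force: 60.0
```

Request:
jog_arm([
  {"tx": -0.004,"ty": -0.0005,"tz": 0,"ax": 0,"ay": 0,"az": 0,"hand": 0},
  {"tx": -0.01,"ty": -0.0013,"tz": 0,"ax": 0,"ay": 0,"az": 0,"hand": 0},
  {"tx": -0.017,"ty": -0.0023,"tz": 0,"ax": 0,"ay": 0,"az": 0,"hand": 0},
  {"tx": -0.025,"ty": -0.0033,"tz": 0,"ax": 0,"ay": 0,"az": 0,"hand": 0},
  {"tx": -0.033,"ty": -0.0044,"tz": 0,"ax": 0,"ay": 0,"az": 0,"hand": 0},
  {"tx": -0.041,"ty": -0.0055,"tz": 0,"ax": 0,"ay": 0,"az": 0,"hand": 0},
  {"tx": -0.049,"ty": -0.0066,"tz": 0,"ax": 0,"ay": 0,"az": 0,"hand": 0},
  {"tx": -0.057,"ty": -0.0077,"tz": 0,"ax": 0,"ay": 0,"az": 0,"hand": 0},
  {"tx": -0.065,"ty": -0.0087,"tz": 0,"ax": 0,"ay": 0,"az": 0,"hand": 0},
  {"tx": -0.072,"ty": -0.0096,"tz": 0,"ax": 0,"ay": 0,"az": 0,"hand": 0},
  {"tx": -0.076,"ty": -0.0101,"tz": 0,"ax": 0,"ay": 0,"az": 0,"hand": 0},
  {"tx": -0.078,"ty": -0.0104,"tz": 0,"ax": 0,"ay": 0,"az": 0,"hand": 0},
])

```text
time: 16.77
eef_pos: [0.4018, -0.0506, 0.0396]
tcp_rot: [-0.005, 0.996, 0.066, 0.068]
contact_force: [4.4, 1.3, 1.1]
grip_width: 0.0235
grip_force: 60.0
```

Run:
```python
from h import *
s,p,R=cur(); g=p-R.apply([0,0,.0188]); print('grasp',g.round(4),(R*Ro.from_euler('x',-np.pi)).as_euler('ZYX',degrees=True).round(2),s['contact_force'].round(1),s['ft_torque'].round(2))
L=[]
for c,X in(('side',[.56,-.04,.03]),('top',[.54,-.03,.03])):
    im=arm.snapshot(c); print([see(q,c) for q in('elbow','coupling','nipple','scoop_nose','scoop')])
    u=proj(c,X).astype(int);L.append(cv2.resize(im[u[1]-50:u[1]+50,u[0]-65:u[0]+65,::-1],(400,308),interpolation=2))
cv2.imwrite('pics/e.png',np.hstack(L))
```

```text
grasp [ 0.3992 -0.0509  0.0582] [ 7.57 -7.79  0.01] [4.4 1.3 1.1] [ 0.06 -1.38  0.1 ]
[[([0.5445, -0.0728, 0.0036], 0.67)], [([0.5377, 0.0039, 0.0032], 0.48)], [([0.5649, -0.0372, 0.0154], 0.62)], [([0.5729, -0.0337, -0.001], 0.72)], [([0.5213, -0.0355, 0.0024], 0.68)]]
[[([0.5491, -0.0753, 0.0062], 0.58)], [([0.5381, 0.0073, 0.0043], 0.66)], [([0.5647, -0.0404, 0.0152], 0.61)], [([0.5744, -0.0289, 0.0012], 0.55)], [([0.5198, -0.0323, 0.0042], 0.68)]]
```

View pics/e.png

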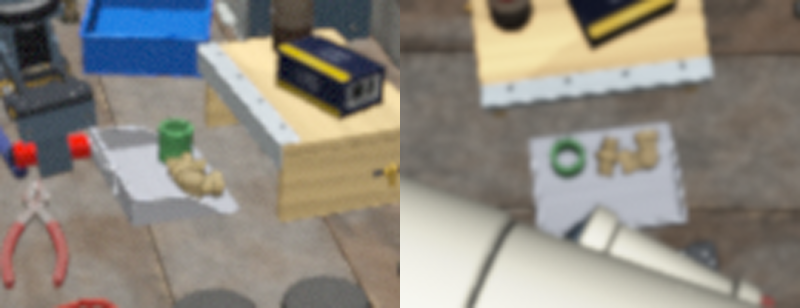

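All three fittings are on the pan: coupling at (175,140) in the side crop and (567,157) in the top crop, nipple and elbow at (600–650,155) in the top crop, close to the edge. The pan lies on the bench, having turned about 3° in the pinch. I'll tilt the nose up further, gently, and lift.

Request:
jog_arm([
  {"tx": 0,"ty": 0,"tz": 0,"ax": 0.003,"ay": -0.02,"az": 0,"hand": 0},
  {"tx": 0,"ty": 0,"tz": 0.001,"ax": 0.006,"ay": -0.045,"az": 0,"hand": 0},
  {"tx": 0,"ty": 0,"tz": 0.003,"ax": 0.009,"ay": -0.07,"az": 0,"hand": 0},
  {"tx": 0,"ty": 0,"tz": 0.006,"ax": 0.0125,"ay": -0.095,"az": 0,"hand": 0},
  {"tx": 0,"ty": 0,"tz": 0.01,"ax": 0.016,"ay": -0.12,"az": 0,"hand": 0},
  {"tx": 0,"ty": 0,"tz": 0.015,"ax": 0.0185,"ay": -0.1388,"az": 0,"hand": 0},
  {"tx": 0,"ty": 0,"tz": 0.02,"ax": 0.0185,"ay": -0.1388,"az": 0,"hand": 0},
  {"tx": 0,"ty": 0,"tz": 0.025,"ax": 0.0185,"ay": -0.1388,"az": 0,"hand": 0},
  {"tx": 0,"ty": 0,"tz": 0.03,"ax": 0.0185,"ay": -0.1388,"az": 0,"hand": 0},
  {"tx": 0,"ty": 0,"tz": 0.03,"ax": 0.0185,"ay": -0.1388,"az": 0,"hand": 0},
])

```text
time: 18.2
eef_pos: [0.4018, -0.0499, 0.0697]
tcp_rot: [-0.01, 0.988, 0.066, 0.137]
contact_force: [-0.8, 0.9, -5.0]
grip_width: 0.0239
grip_force: 60.0
```

Run:
```python
from kin import *
s,p,R=cur(); g=p-R.apply([0,0,.0188]); print(s['time'],'grasp',g.round(4),(R*Ro.from_euler('x',-np.pi)).as_euler('ZYX',degrees=True).round(2),s['contact_force'].round(1),s['ft_torque'].round(2),s['joints'].round(2))
for c in('side','top'):
    arm.snapshot(c); print([see(q,c) for q in('elbow','coupling','nipple','scoop_nose','scoop')])
for G,yaw,pt in(([.38,-.05,.2],7.6,-8),([.38,.1,.24],7.6,-8),([.37,.2,.26],0,-8),([.36,.33,.27],-14,-8),([.38,.34,.24],-14,20),([.40,.35,.235],-14,45),([.41,.36,.24],-14,55)):
    print(G,*ik(G,yaw,pt,5))
```

```text
18.2 grasp [ 0.3967 -0.0506  0.0878] [  7.6  -15.76   0.07] [-0.8  0.9 -5. ] [-0.09  0.91  0.01] [-0.39  0.41  2.26  0.53  0.27  0.54]
[[([0.5452, -0.0709, 0.0525], 0.68)], [([0.5418, 0.0054, 0.0496], 0.65)], [([0.5685, -0.0379, 0.0669], 0.45)], [([0.5786, -0.0266, 0.0532], 0.92)], [([0.5241, -0.0328, 0.0484], 0.66)]]
[[([0.3993, -0.0457, 0.0884], 0.55)], [([0.5418, 0.009, 0.0554], 0.51)], [([0.5645, -0.038, 0.0669], 0.56)], [([0.5757, -0.0284, 0.0525], 0.91)], [([0.5238, -0.0317, 0.049], 0.82)]]
[0.38, -0.05, 0.2] [-0.38  0.11  2.1   0.16  0.74  0.95] 0.0
[0.38, 0.1, 0.24] [0.1  0.05 2.02 0.01 0.85 1.53] 0.0
[0.37, 0.2, 0.26] [ 0.43  0.08  1.91 -0.12  0.94  2.06] 0.0
[0.36, 0.33, 0.27] [ 0.74  0.22  1.71 -0.21  1.1   2.65] 0.0
[0.38, 0.34, 0.24] [0.5  0.41 1.5  0.18 1.43 2.27] 0.0
[0.4, 0.35, 0.235] [0.37 0.63 1.29 0.39 1.8  2.16] 0.0
[0.41, 0.36, 0.24] [0.35 0.72 1.19 0.48 1.96 2.17] 0.0
```

The load is lifted (weight matches) and the fittings hold on the pan at about 8° nose-up. Working out the carry waypoints.

```bash
cat > way.py <<'E'
from h import *
C=np.array([.566,.319]);e=np.array([np.cos(np.radians(-14)),np.sin(np.radians(-14))])
def tip(p,nz=.075,nd=-.045):
    r=np.radians(p);d=nd-(.177*np.cos(r)-.055*np.sin(r));return [*(C+e*d),nz+.177*np.sin(r)+.055*np.cos(r)]
E
python3 - <<'E'
from way import *
print('lift');delta([.385,-.05,.19],7.6,-8,0,8)
g=tip(-8,.17);print(np.round(g,3));print('mid');delta([.375,.16,.2],-3,-8,0,8);print('carry');delta(g,-14,-8,0,8)
E
```

```text
lift
t [-0.0123  0.0011  0.1024] a [ 0.0003 -0.0031  0.0002]
[0.345 0.374 0.2  ]
mid
t [-0.0223  0.2102  0.1124] a [ 0.     -0.0031 -0.1848]
carry
t [-0.0526  0.4233  0.1122] a [-3.000e-04 -3.100e-03 -3.768e-01]
```

Request:
jog_arm([
  {"tx": 0,"ty": 0,"tz": 0.005,"ax": 0,"ay": 0,"az": 0,"hand": 0},
  {"tx": -0.001,"ty": 0,"tz": 0.015,"ax": 0,"ay": 0,"az": 0,"hand": 0},
  {"tx": -0.003,"ty": 0,"tz": 0.03,"ax": 0,"ay": 0,"az": 0,"hand": 0},
  {"tx": -0.005,"ty": 0,"tz": 0.045,"ax": 0,"ay": 0,"az": 0,"hand": 0},
  {"tx": -0.007,"ty": 0.003,"tz": 0.06,"ax": 0,"ay": 0,"az": 0,"hand": 0},
  {"tx": -0.009,"ty": 0.01,"tz": 0.074,"ax": 0,"ay": 0,"az": -0.005,"hand": 0},
  {"tx": -0.011,"ty": 0.02,"tz": 0.085,"ax": 0,"ay": 0,"az": -0.015,"hand": 0},
  {"tx": -0.013,"ty": 0.034,"tz": 0.094,"ax": 0,"ay": 0,"az": -0.03,"hand": 0},
  {"tx": -0.014,"ty": 0.05,"tz": 0.1,"ax": 0,"ay": 0,"az": -0.045,"hand": 0},
  {"tx": -0.015,"ty": 0.068,"tz": 0.105,"ax": 0,"ay": 0,"az": -0.06,"hand": 0},
  {"tx": -0.016,"ty": 0.087,"tz": 0.109,"ax": 0,"ay": 0,"az": -0.08,"hand": 0},
  {"tx": -0.017,"ty": 0.107,"tz": 0.112,"ax": 0,"ay": 0,"az": -0.1,"hand": 0},
])

```text
time: 19.8
eef_pos: [0.385, 0.0572, 0.182]
tcp_rot: [-0.002, 0.99, 0.015, 0.138]
contact_force: [0.1, -1.0, -5.9]
grip_width: 0.0234
grip_force: 60.0
```

Request:
jog_arm([
  {"tx": -0.001,"ty": 0.02,"tz": 0,"ax": 0,"ay": 0,"az": -0.018,"hand": 0},
  {"tx": -0.002,"ty": 0.042,"tz": 0,"ax": 0,"ay": 0,"az": -0.037,"hand": 0},
  {"tx": -0.004,"ty": 0.066,"tz": 0,"ax": 0,"ay": 0,"az": -0.057,"hand": 0},
  {"tx": -0.006,"ty": 0.092,"tz": 0,"ax": 0,"ay": 0,"az": -0.079,"hand": 0},
  {"tx": -0.009,"ty": 0.119,"tz": 0,"ax": 0,"ay": 0,"az": -0.103,"hand": 0},
  {"tx": -0.012,"ty": 0.147,"tz": 0,"ax": 0,"ay": 0,"az": -0.128,"hand": 0},
  {"tx": -0.016,"ty": 0.175,"tz": 0,"ax": 0,"ay": 0,"az": -0.153,"hand": 0},
  {"tx": -0.02,"ty": 0.203,"tz": 0,"ax": 0,"ay": 0,"az": -0.178,"hand": 0},
  {"tx": -0.024,"ty": 0.23,"tz": 0,"ax": 0,"ay": 0,"az": -0.203,"hand": 0},
  {"tx": -0.028,"ty": 0.255,"tz": 0,"ax": 0,"ay": 0,"az": -0.227,"hand": 0},
  {"tx": -0.031,"ty": 0.278,"tz": 0,"ax": 0,"ay": 0,"az": -0.247,"hand": 0},
  {"tx": -0.033,"ty": 0.297,"tz": 0,"ax": 0,"ay": 0,"az": -0.262,"hand": 0},
])

```text
time: 20.8
eef_pos: [0.3513, 0.3547, 0.1812]
tcp_rot: [0.016, 0.984, -0.114, 0.136]
contact_force: [-19.6, -38.7, 15.1]
grip_width: 0.0239
grip_force: 60.4
```

Run:
```python
from way import *
s,p,R=cur(); g=p-R.apply([0,0,.0188]); print(s['time'],'grasp',g.round(4),(R*Ro.from_euler('x',-np.pi)).as_euler('ZYX',degrees=True).round(2),s['contact_force'].round(1),s['ft_torque'].round(2),s['joints'].round(2))
for c in('side','top'):
    arm.snapshot(c); print([see(q,c) for q in('elbow','coupling','nipple','scoop_nose','scoop','tray')])
for q in((-8,.17),(-8,.09),(0,.08),(8,.075)):print(q);delta(tip(*q),-14,q[0],0,8)
```

```text
20.8 grasp [0.3463 0.3559 0.1993] [-13.19 -15.77  -0.06] [-19.6 -38.7  15.1] [-7.27  2.93 -4.1 ] [ 0.84  0.32  1.8  -0.31  0.91  2.82]
[[([0.4823, 0.2833, 0.1637], 0.61)], [([0.3532, 0.3533, 0.2023], 0.39)], [([0.5065, 0.3089, 0.1837], 0.44)], [([0.5202, 0.307, 0.1641], 0.74)], [([0.4748, 0.3224, 0.1591], 0.58)], [([0.5635, 0.3212, 0.0001], 0.87)]]
[[([0.4829, 0.2786, 0.1661], 0.7)], [([0.5021, 0.3606, 0.1637], 0.49)], [([0.508, 0.3075, 0.1812], 0.63)], [([0.5259, 0.3073, 0.1648], 0.61)], [([0.4683, 0.3242, 0.1582], 0.7)], [([0.5673, 0.3182, -0.0014], 0.85)]]
(-8, 0.17)
t [-0.0024  0.0198  0.0003] a [-0.0002 -0.0034 -0.0143]
(-8, 0.09)
t [-0.0024  0.0198 -0.0797] a [-0.0002 -0.0034 -0.0143]
(0, 0.08)
t [ 0.0009  0.019  -0.0651] a [ 0.0326  0.1323 -0.0144]
(8, 0.075)
t [ 0.0074  0.0173 -0.0462] a [ 0.0654  0.268  -0.0143]
```

Contact of about 40 N from the left. Backing off immediately.

Request:
jog_arm([
  {"tx": 0.002,"ty": -0.012,"tz": 0,"ax": 0,"ay": 0,"az": 0,"hand": 0},
  {"tx": 0.004,"ty": -0.027,"tz": 0,"ax": 0,"ay": 0,"az": 0,"hand": 0},
  {"tx": 0.005,"ty": -0.04,"tz": 0,"ax": 0,"ay": 0,"az": 0,"hand": 0},
  {"tx": 0.005,"ty": -0.045,"tz": 0,"ax": 0,"ay": 0,"az": 0,"hand": 0},
])

```text
time: 21.83
eef_pos: [0.3577, 0.3068, 0.1818]
tcp_rot: [0.016, 0.984, -0.114, 0.137]
contact_force: [-0.4, -0.4, -5.2]
grip_width: 0.0236
grip_force: 60.0
```

Run:
```python
from way import *
s,p,R=cur(); g=p-R.apply([0,0,.0188]); print(s['time'],'grasp',g.round(4),(R*Ro.from_euler('x',-np.pi)).as_euler('ZYX',degrees=True).round(2),s['contact_force'].round(1),s['ft_torque'].round(2))
for z in(0,.1,.2):print(z,[ray('top',u,z).round(3)[:2].tolist() for u in((170,213),(168,265),(121,213))])
L=[]
for c,X in(('side',[.47,.33,.1]),('top',[.47,.33,.1])):
    im=arm.snapshot(c);print([see(q,c) for q in('elbow','coupling','nipple','scoop_nose')])
    u=proj(c,X).astype(int);print(u);L.append(cv2.resize(im[max(0,u[1]-75):u[1]+75,u[0]-98:u[0]+98,::-1],(400,308),interpolation=2))
cv2.imwrite('pics/f.png',np.hstack(L))
```

```text
21.8333 grasp [0.3527 0.308  0.1999] [-1.320e+01 -1.585e+01  1.000e-02] [-0.4 -0.4 -5.2] [ 0.3   0.99 -0.01]
0 [[0.497, 0.444], [0.325, 0.438], [0.496, 0.607]]
0.1 [[0.482, 0.41], [0.323, 0.405], [0.481, 0.561]]
0.2 [[0.467, 0.377], [0.321, 0.372], [0.466, 0.515]]
[[([0.4858, 0.2369, 0.1638], 0.39)], [([0.409, 0.1995, 0.0021], 0.67)], [([0.5145, 0.2605, 0.1798], 0.56)], [([0.5305, 0.2609, 0.1626], 0.66)]]
[287 155]
[[([0.4898, 0.2378, 0.1657], 0.63)], [([0.5088, 0.318, 0.164], 0.54)], [([0.5132, 0.2629, 0.1786], 0.45)], [([0.5273, 0.2636, 0.1653], 0.62)]]
[195 216]
```

View pics/f.png

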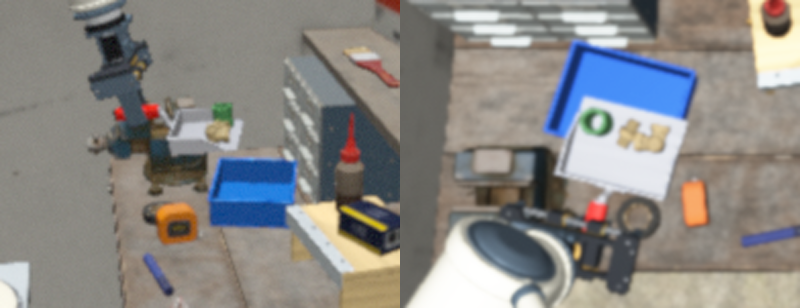

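The crops show the fittings still on the pan, and the bench vise left of the hand (500,170 in the top crop), which the gripper body touched. I'll approach the tray at yaw +20° instead, which keeps the hand well to the right of the vise.

```bash
cat > way.py <<'E'
from kin import *
YAW=20
C=np.array([.566,.319]);e=np.array([np.cos(np.radians(YAW)),np.sin(np.radians(YAW))])
def tip(p,nz=.085,nd=-.02):
    r=np.radians(p);d=nd-(.177*np.cos(r)-.055*np.sin(r));return [*(C+e*d),nz+.177*np.sin(r)+.055*np.cos(r)]
E
python3 - <<'E'
from way import *
for p in(-8,5,20,35,45,55,62):print(p,np.round(tip(p),3),*ik(tip(p),YAW,p,8))
delta(tip(-8,.16),YAW,-8,0,8)
E
```

```text
-8 [0.375 0.25  0.115] [ 0.48  0.37  2.13 -0.11  0.37  1.8 ] 0.0
5 [0.386 0.253 0.155] [ 0.46  0.35  1.88 -0.01  0.86  1.68] 0.0
20 [0.409 0.262 0.197] [0.44 0.44 1.58 0.02 1.33 1.65] 0.0
35 [0.441 0.273 0.232] [0.42 0.58 1.28 0.03 1.75 1.64] 0.0
45 [0.466 0.283 0.249] [0.41 0.7  1.08 0.04 2.01 1.64] 0.0
55 [0.494 0.293 0.262] [0.41 0.83 0.86 0.05 2.27 1.64] 0.0
62 [0.515 0.3   0.267] [0.4  0.94 0.7  0.07 2.45 1.65] 0.0
t [ 0.0227 -0.0575 -0.0098] a [ 1.000e-04 -2.900e-03  5.781e-01]
```

Request:
jog_arm([
  {"tx": 0.001,"ty": -0.006,"tz": 0,"ax": 0,"ay": 0,"az": 0.02,"hand": 0},
  {"tx": 0.003,"ty": -0.016,"tz": 0,"ax": 0,"ay": 0,"az": 0.06,"hand": 0},
  {"tx": 0.006,"ty": -0.026,"tz": -0.001,"ax": 0,"ay": 0,"az": 0.115,"hand": 0},
  {"tx": 0.009,"ty": -0.035,"tz": -0.002,"ax": 0,"ay": 0,"az": 0.175,"hand": 0},
  {"tx": 0.012,"ty": -0.042,"tz": -0.004,"ax": 0,"ay": 0,"az": 0.24,"hand": 0},
  {"tx": 0.015,"ty": -0.048,"tz": -0.006,"ax": 0,"ay": 0,"az": 0.31,"hand": 0},
  {"tx": 0.017,"ty": -0.052,"tz": -0.008,"ax": 0,"ay": 0,"az": 0.38,"hand": 0},
  {"tx": 0.019,"ty": -0.055,"tz": -0.01,"ax": 0,"ay": 0,"az": 0.445,"hand": 0},
  {"tx": 0.021,"ty": -0.057,"tz": -0.01,"ax": 0,"ay": 0,"az": 0.505,"hand": 0},
  {"tx": 0.022,"ty": -0.0575,"tz": -0.01,"ax": 0,"ay": 0,"az": 0.55,"hand": 0},
  {"tx": 0.0227,"ty": -0.0575,"tz": -0.01,"ax": 0,"ay": 0,"az": 0.578,"hand": 0},
  {"tx": 0.0227,"ty": -0.0575,"tz": -0.01,"ax": 0,"ay": 0,"az": 0.578,"hand": 0},
])

```text
time: 23.33
eef_pos: [0.3803, 0.2507, 0.1715]
tcp_rot: [-0.024, 0.975, 0.172, 0.135]
contact_force: [0.7, -0.9, -4.0]
grip_width: 0.0235
grip_force: 60.0
```

Run:
```python
from way import *
s,p,R=cur(); g=p-R.apply([0,0,.0188]); print(s['time'],'grasp',g.round(4),(R*Ro.from_euler('x',-np.pi)).as_euler('ZYX',degrees=True).round(2),s['contact_force'].round(1))
for c in('side','top'):
    arm.snapshot(c);print([see(q,c) for q in('elbow','coupling','nipple','scoop_nose','scoop','tray')])
for q in(-8,0,8,15,20,25,30):print(q);delta(tip(q),YAW,q,0,8)
```

```text
23.3333 grasp [0.3755 0.249  0.1896] [ 2.004e+01 -1.581e+01 -2.000e-02] [ 0.7 -0.9 -4. ]
[[([0.5262, 0.2635, 0.1559], 0.45)], [([0.5024, 0.3411, 0.1505], 0.47)], [([0.5352, 0.2972, 0.1684], 0.47)], [([0.5478, 0.307, 0.1526], 0.68)], [([0.4977, 0.2927, 0.1513], 0.85)], [([0.5658, 0.3193, -0.0005], 0.91)]]
[[], [([0.5043, 0.3407, 0.155], 0.73)], [([0.5697, 0.3155, -0.0001], 0.57)], [([0.5479, 0.3082, 0.1567], 0.65)], [([0.4957, 0.2918, 0.1495], 0.95)], [([0.5677, 0.3168, -0.0021], 0.84)]]
-8
t [ 0.      0.0004 -0.0748] a [ 0.001  -0.0028  0.0007]
0
t [ 0.0032  0.0015 -0.0502] a [-0.0467  0.1284  0.0007]
8
t [ 0.0095  0.0038 -0.0263] a [-0.0944  0.2596  0.0007]
15
t [ 0.0176  0.0068 -0.0063] a [-0.1361  0.3745  0.0007]
20
t [0.0248 0.0094 0.0072] a [-0.1659  0.4565  0.0007]
25
t [0.033  0.0124 0.0201] a [-0.1958  0.5385  0.0006]
30
t [0.0422 0.0157 0.0321] a [-2.256e-01  6.205e-01  6.000e-04]
```

Nose is over the tray at (0.548, 0.308) and the fittings are all on board. Lowering, then tipping in stages.

Request:
jog_arm([
  {"tx": 0.003,"ty": 0.001,"tz": -0.01,"ax": 0,"ay": 0,"az": 0,"hand": 0},
  {"tx": 0.006,"ty": 0.002,"tz": -0.028,"ax": 0,"ay": 0,"az": 0,"hand": 0},
  {"tx": 0.008,"ty": 0.003,"tz": -0.048,"ax": 0,"ay": 0,"az": 0,"hand": 0},
  {"tx": 0.008,"ty": 0.003,"tz": -0.062,"ax": 0,"ay": 0,"az": 0,"hand": 0},
  {"tx": 0.009,"ty": 0.004,"tz": -0.063,"ax": -0.02,"ay": 0.055,"az": 0,"hand": 0},
  {"tx": 0.011,"ty": 0.0045,"tz": -0.05,"ax": -0.0467,"ay": 0.1284,"az": 0,"hand": 0},
  {"tx": 0.014,"ty": 0.006,"tz": -0.038,"ax": -0.07,"ay": 0.194,"az": 0,"hand": 0},
  {"tx": 0.0175,"ty": 0.007,"tz": -0.0263,"ax": -0.0944,"ay": 0.2596,"az": 0,"hand": 0},
  {"tx": 0.0255,"ty": 0.01,"tz": -0.0063,"ax": -0.1361,"ay": 0.3745,"az": 0,"hand": 0},
  {"tx": 0.033,"ty": 0.0125,"tz": 0.0072,"ax": -0.1659,"ay": 0.4565,"az": 0,"hand": 0},
  {"tx": 0.041,"ty": 0.0155,"tz": 0.0201,"ax": -0.1958,"ay": 0.5385,"az": 0,"hand": 0},
  {"tx": 0.05,"ty": 0.019,"tz": 0.0321,"ax": -0.2256,"ay": 0.6205,"az": 0,"hand": 0},
])

```text
time: 25.03
eef_pos: [0.4316, 0.2704, 0.2054]
tcp_rot: [0.033, 0.967, 0.17, -0.189]
contact_force: [1.4, 0.4, -5.3]
grip_width: 0.0237
grip_force: 60.0
```

Run:
```python
from way import *
s,p,R=cur(); g=p-R.apply([0,0,.0188]); print(s['time'],'grasp',g.round(4),(R*Ro.from_euler('x',-np.pi)).as_euler('ZYX',degrees=True).round(2),s['contact_force'].round(1))
for c in('side','top'):
    arm.snapshot(c);print([see(q,c) for q in('elbow','coupling','nipple','scoop_nose')])
for q in(30,35,40,45,50,57):print(q);delta(tip(q,nd=-.012),YAW,q,0,8)
```

```text
25.0333 grasp [0.4382 0.2728 0.2228] [19.96 22.11  0.  ] [ 1.4  0.4 -5.3]
[[([0.5382, 0.268, 0.1048], 0.44)], [([0.5181, 0.3471, 0.0922], 0.36)], [], [([0.4058, 0.1979, 0.0029], 0.19)]]
[[([0.5709, 0.2746, 0.0835], 0.65)], [], [([0.5498, 0.3099, 0.0785], 0.59)], [([0.506, 0.2984, 0.1113], 0.69)]]
30
t [ 0.0003 -0.0004 -0.0003] a [-0.0001  0.0009  0.0004]
35
t [0.0105 0.0033 0.0108] a [-0.0299  0.0829  0.0004]
40
t [0.0216 0.0073 0.021 ] a [-0.0598  0.1649  0.0003]
45
t [0.0334 0.0117 0.03  ] a [-0.0896  0.2469  0.0003]
50
t [0.046  0.0162 0.038 ] a [-1.194e-01  3.290e-01  3.000e-04]
57
t [0.0646 0.023  0.0471] a [-1.612e-01  4.438e-01  3.000e-04]
```

Still mostly on the pan, starting to slide. Tipping further.

Request:
jog_arm([
  {"tx": 0.0105,"ty": 0.0033,"tz": 0.0108,"ax": -0.0299,"ay": 0.0829,"az": 0,"hand": 0},
  {"tx": 0.0105,"ty": 0.0033,"tz": 0.0108,"ax": -0.0299,"ay": 0.0829,"az": 0,"hand": 0},
  {"tx": 0.0216,"ty": 0.0073,"tz": 0.021,"ax": -0.0598,"ay": 0.1649,"az": 0,"hand": 0},
  {"tx": 0.0216,"ty": 0.0073,"tz": 0.021,"ax": -0.0598,"ay": 0.1649,"az": 0,"hand": 0},
  {"tx": 0.0334,"ty": 0.0117,"tz": 0.03,"ax": -0.0896,"ay": 0.2469,"az": 0,"hand": 0},
  {"tx": 0.0334,"ty": 0.0117,"tz": 0.03,"ax": -0.0896,"ay": 0.2469,"az": 0,"hand": 0},
  {"tx": 0.046,"ty": 0.0162,"tz": 0.038,"ax": -0.1194,"ay": 0.329,"az": 0,"hand": 0},
  {"tx": 0.055,"ty": 0.02,"tz": 0.043,"ax": -0.14,"ay": 0.387,"az": 0,"hand": 0},
  {"tx": 0.0646,"ty": 0.023,"tz": 0.0471,"ax": -0.1612,"ay": 0.4438,"az": 0,"hand": 0},
  {"tx": 0.0646,"ty": 0.023,"tz": 0.0471,"ax": -0.1612,"ay": 0.4438,"az": 0,"hand": 0},
  {"tx": 0.0646,"ty": 0.023,"tz": 0.0471,"ax": -0.1612,"ay": 0.4438,"az": 0,"hand": 0},
  {"tx": 0.0646,"ty": 0.023,"tz": 0.0471,"ax": -0.1612,"ay": 0.4438,"az": 0,"hand": 0},
])

```text
time: 26.53
eef_pos: [0.4946, 0.2931, 0.2507]
tcp_rot: [0.072, 0.897, 0.158, -0.407]
contact_force: [0.5, 0.2, -2.3]
grip_width: 0.0234
grip_force: 60.0
```

Run:
```python
from way import *
s,p,R=cur(); g=p-R.apply([0,0,.0188]); print(s['time'],'grasp',g.round(4),(R*Ro.from_euler('x',-np.pi)).as_euler('ZYX',degrees=True).round(2),s['contact_force'].round(1))
L=[]
for c,X in(('side',[.55,.3,.1]),('top',[.55,.3,.1])):
    im=arm.snapshot(c);print([see(q,c) for q in('elbow','coupling','nipple','scoop_nose')])
    u=proj(c,X).astype(int);L.append(cv2.resize(im[max(0,u[1]-60):u[1]+60,u[0]-78:u[0]+78,::-1],(400,308),interpolation=2))
cv2.imwrite('pics/g.png',np.hstack(L))
```

```text
26.5333 grasp [0.5079 0.2979 0.2631] [ 1.997e+01  4.887e+01 -1.000e-02] [ 0.5  0.2 -2.3]
[[([0.5985, 0.2652, 0.0234], 0.59)], [([0.5424, 0.394, 0.0217], 0.59)], [([0.6245, 0.3224, 0.0134], 0.49)], [([0.5493, 0.3079, 0.0791], 0.61)]]
[[([0.6009, 0.2641, 0.0286], 0.62)], [], [], [([0.4109, 0.1989, -0.0045], 0.36)]]
```

View pics/g.png

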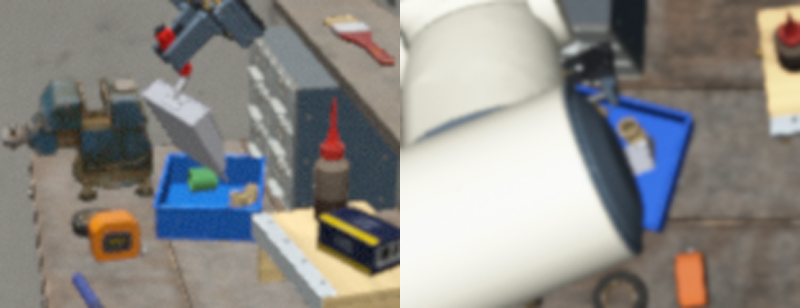

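The weight is off the scoop, and the coupling (203,178) and elbow (243,193) show inside the tray in the side crop. Untipping and returning to the clear bench in front of the riser.

Run:
```python
from way import *
for G,y,p in((tip(40,.11),YAW,40),(tip(20,.13),YAW,20),([.375,.25,.21],YAW,0),([.375,.1,.2],12,0),([.395,-.051,.09],7.6,0)):
    print(np.round(G,3),ik(G,y,p,8)[1]);delta(G,y,p,0,8)
```

```text
[0.453 0.278 0.266] 0.0
t [-0.0511 -0.0185 -0.0009] a [ 0.1017 -0.2792  0.0005]
[0.409 0.262 0.242] 0.0
t [-0.0898 -0.0326 -0.0271] a [ 2.210e-01 -6.073e-01  5.000e-04]
[0.375 0.25  0.21 ] 0.0
t [-0.1173 -0.0421 -0.0595] a [ 3.403e-01 -9.353e-01  5.000e-04]
[0.375 0.1   0.2  ] 0.0
t [-0.1172 -0.1925 -0.0695] a [ 0.2744 -0.9575 -0.1274]
[ 0.395 -0.051  0.09 ] 0.0
t [-0.0971 -0.3437 -0.1795] a [ 0.2377 -0.9684 -0.1977]
```

Request:
jog_arm([
  {"tx": -0.003,"ty": -0.001,"tz": 0.015,"ax": 0.005,"ay": -0.02,"az": 0,"hand": 0},
  {"tx": -0.015,"ty": -0.005,"tz": 0.02,"ax": 0.03,"ay": -0.09,"az": 0,"hand": 0},
  {"tx": -0.03,"ty": -0.011,"tz": 0.012,"ax": 0.065,"ay": -0.18,"az": 0,"hand": 0},
  {"tx": -0.051,"ty": -0.0185,"tz": 0.003,"ax": 0.1017,"ay": -0.2792,"az": 0,"hand": 0},
  {"tx": -0.065,"ty": -0.023,"tz": -0.006,"ax": 0.14,"ay": -0.385,"az": 0,"hand": 0},
  {"tx": -0.078,"ty": -0.028,"tz": -0.017,"ax": 0.18,"ay": -0.495,"az": 0,"hand": 0},
  {"tx": -0.09,"ty": -0.0326,"tz": -0.027,"ax": 0.221,"ay": -0.6073,"az": 0,"hand": 0},
  {"tx": -0.1,"ty": -0.036,"tz": -0.038,"ax": 0.26,"ay": -0.71,"az": 0,"hand": 0},
  {"tx": -0.109,"ty": -0.039,"tz": -0.049,"ax": 0.3,"ay": -0.825,"az": 0,"hand": 0},
  {"tx": -0.1173,"ty": -0.0421,"tz": -0.0595,"ax": 0.3403,"ay": -0.9353,"az": 0,"hand": 0},
  {"tx": -0.1173,"ty": -0.0421,"tz": -0.0595,"ax": 0.3403,"ay": -0.9353,"az": 0,"hand": 0},
])

```text
time: 27.95
eef_pos: [0.3713, 0.2483, 0.1894]
tcp_rot: [-0.012, 0.982, 0.173, 0.069]
contact_force: [-0.7, -0.5, -3.1]
grip_width: 0.0237
grip_force: 60.0
```

Run:
```python
from way import *
s,p,R=cur(); g=p-R.apply([0,0,.0188]); print(s['time'],'grasp',g.round(4),(R*Ro.from_euler('x',-np.pi)).as_euler('ZYX',degrees=True).round(2),s['contact_force'].round(1))
for c in('side','top'):
    arm.snapshot(c);print([see(q,c) for q in('elbow','coupling','nipple','scoop_nose','scoop')])
delta([.375,.1,.2],13,0,0,8);delta([.39,-.052,.1],7.6,0,0,8)
```

```text
27.95 grasp [0.3688 0.2474 0.208 ] [ 2.002e+01 -8.030e+00 -1.000e-02] [-0.7 -0.5 -3.1]
[[([0.5994, 0.2668, 0.0233], 0.48)], [([0.5439, 0.3931, 0.0192], 0.55)], [([0.6248, 0.32, 0.0129], 0.39)], [([0.5356, 0.3039, 0.1449], 0.72)], [([0.4803, 0.2888, 0.1516], 0.77)]]
[[([0.6253, 0.3175, 0.0113], 0.17)], [([0.5437, 0.3935, 0.0239], 0.59)], [], [([0.5423, 0.3054, 0.1516], 0.58)], [([0.4891, 0.2906, 0.1519], 0.55)]]
t [-0.0003 -0.1504 -0.0099] a [-0.     -0.0007 -0.1216]
t [ 0.0148 -0.3027 -0.1099] a [-1.000e-04 -7.000e-04 -2.158e-01]
```

All three fittings are in the tray. Moving back in front of the riser.

Request:
jog_arm([
  {"tx": 0,"ty": -0.012,"tz": 0,"ax": 0,"ay": 0,"az": -0.01,"hand": 0},
  {"tx": 0,"ty": -0.036,"tz": -0.001,"ax": 0,"ay": 0,"az": -0.028,"hand": 0},
  {"tx": 0,"ty": -0.066,"tz": -0.003,"ax": 0,"ay": 0,"az": -0.05,"hand": 0},
  {"tx": 0,"ty": -0.098,"tz": -0.005,"ax": 0,"ay": 0,"az": -0.075,"hand": 0},
  {"tx": 0,"ty": -0.13,"tz": -0.008,"ax": 0,"ay": 0,"az": -0.1,"hand": 0},
  {"tx": 0,"ty": -0.162,"tz": -0.013,"ax": 0,"ay": 0,"az": -0.125,"hand": 0},
  {"tx": 0.002,"ty": -0.194,"tz": -0.025,"ax": 0,"ay": 0,"az": -0.15,"hand": 0},
  {"tx": 0.005,"ty": -0.226,"tz": -0.042,"ax": 0,"ay": 0,"az": -0.17,"hand": 0},
  {"tx": 0.008,"ty": -0.256,"tz": -0.062,"ax": 0,"ay": 0,"az": -0.19,"hand": 0},
  {"tx": 0.011,"ty": -0.28,"tz": -0.082,"ax": 0,"ay": 0,"az": -0.205,"hand": 0},
  {"tx": 0.013,"ty": -0.296,"tz": -0.1,"ax": 0,"ay": 0,"az": -0.213,"hand": 0},
  {"tx": 0.0148,"ty": -0.3027,"tz": -0.11,"ax": 0,"ay": 0,"az": -0.2158,"hand": 0},
])

```text
time: 29.55
eef_pos: [0.3925, -0.054, 0.0798]
tcp_rot: [-0.005, 0.995, 0.065, 0.069]
contact_force: [-0.6, 0.4, -2.2]
grip_width: 0.0236
grip_force: 60.0
```

Run:
```python
from way import *
s,p,R=cur(); g=p-R.apply([0,0,.0188]); print(s['time'],'grasp',g.round(4),(R*Ro.from_euler('x',-np.pi)).as_euler('ZYX',degrees=True).round(2),s['contact_force'].round(1),s['ft_torque'].round(2))
for c in('side','top'):
    arm.snapshot(c);print([see(q,c) for q in('scoop_nose','scoop')])
```

```text
29.55 grasp [ 0.3899 -0.0544  0.0985] [ 7.45 -7.94  0.01] [-0.6  0.4 -2.2] [-0.13  0.49 -0.03]
[[([0.5646, -0.0352, 0.0359], 0.59)], [([0.5096, -0.0364, 0.0408], 0.75)]]
[[([0.5589, -0.0325, 0.0408], 0.78)], [([0.5087, -0.0363, 0.0448], 0.69)]]
```

Request:
jog_arm([
  {"tx": 0,"ty": 0,"tz": -0.01,"ax": 0.001,"ay": -0.01,"az": 0,"hand": 0},
  {"tx": 0,"ty": 0,"tz": -0.024,"ax": 0.0034,"ay": -0.026,"az": 0,"hand": 0},
  {"tx": 0,"ty": 0,"tz": -0.034,"ax": 0.0034,"ay": -0.026,"az": 0,"hand": 0},
  {"tx": 0,"ty": 0,"tz": -0.039,"ax": 0.0034,"ay": -0.026,"az": 0,"hand": 0},
  {"tx": 0,"ty": 0,"tz": -0.039,"ax": 0.0034,"ay": -0.026,"az": 0,"hand": 0},
])

```text
time: 30.27
eef_pos: [0.3922, -0.0512, 0.0422]
tcp_rot: [-0.006, 0.994, 0.067, 0.082]
contact_force: [-0.5, 0.5, -3.3]
grip_width: 0.0238
grip_force: 60.0
```

Request:
jog_arm([
  {"tx": 0,"ty": 0,"tz": -0.0015,"ax": 0,"ay": 0,"az": 0,"hand": 0},
  {"tx": 0,"ty": 0,"tz": -0.0015,"ax": 0,"ay": 0,"az": 0,"hand": 0},
])

```text
time: 30.43
eef_pos: [0.3928, -0.0517, 0.0413]
tcp_rot: [-0.005, 0.994, 0.066, 0.083]
contact_force: [-0.8, -0.5, -1.3]
grip_width: 0.0237
grip_force: 60.0
```

Run:
```python
from way import *
s,p,R=cur(); g=p-R.apply([0,0,.0188]); print(s['time'],'grasp',g.round(4),(R*Ro.from_euler('x',-np.pi)).as_euler('ZYX',degrees=True).round(2),s['contact_force'].round(1),s['ft_torque'].round(2))
```

```text
30.4333 grasp [ 0.3897 -0.0521  0.0598] [ 7.65 -9.53 -0.01] [-0.8 -0.5 -1.3] [-0.01  0.41 -0.04]
```

Another 4 mm to go by height, so I'll lower in small steps.

Request:
jog_arm([
  {"tx": 0,"ty": 0,"tz": -0.001,"ax": 0,"ay": 0,"az": 0,"hand": 0},
  {"tx": 0,"ty": 0,"tz": -0.002,"ax": 0,"ay": 0,"az": 0,"hand": 0},
  {"tx": 0,"ty": 0,"tz": -0.002,"ax": 0,"ay": 0,"az": 0,"hand": 0},
])

```text
time: 30.68
eef_pos: [0.3925, -0.0518, 0.039]
tcp_rot: [-0.005, 0.994, 0.066, 0.083]
contact_force: [0.5, 0.7, -3.3]
grip_width: 0.0236
grip_force: 60.0
```

Request:
jog_arm([
  {"tx": 0,"ty": 0,"tz": -0.001,"ax": 0,"ay": 0,"az": 0,"hand": 0},
  {"tx": 0,"ty": 0,"tz": -0.001,"ax": 0,"ay": 0,"az": 0,"hand": 0},
])

```text
time: 30.85
eef_pos: [0.3924, -0.0519, 0.0378]
tcp_rot: [-0.006, 0.994, 0.066, 0.083]
contact_force: [-2.6, -0.7, 0.8]
grip_width: 0.0238
grip_force: 60.0
```

Run:
```python
from way import *
s,p,R=cur(); g=p-R.apply([0,0,.0188]); print(s['time'],'grasp',g.round(4),(R*Ro.from_euler('x',-np.pi)).as_euler('ZYX',degrees=True).round(2),s['contact_force'].round(1),s['ft_torque'].round(2))
```

```text
30.85 grasp [ 0.3893 -0.0523  0.0564] [ 7.6  -9.49  0.  ] [-2.6 -0.7  0.8] [0.22 0.01 0.01]
```

Request:
jog_arm([
  {"tx": 0,"ty": 0,"tz": 0,"ax": 0,"ay": 0,"az": 0,"hand": 0.3},
  {"tx": 0,"ty": 0,"tz": 0,"ax": 0,"ay": 0,"az": 0,"hand": 0.6},
  {"tx": 0,"ty": 0,"tz": 0,"ax": 0,"ay": 0,"az": 0,"hand": 0.8},
  {"tx": 0,"ty": 0,"tz": 0,"ax": 0,"ay": 0,"az": 0,"hand": 0.8},
  {"tx": 0,"ty": 0,"tz": 0,"ax": 0,"ay": 0,"az": 0,"hand": 0.8},
  {"tx": 0,"ty": 0,"tz": 0,"ax": 0,"ay": 0,"az": 0,"hand": 0.8},
  {"tx": -0.003,"ty": 0,"tz": 0.015,"ax": 0,"ay": 0,"az": 0,"hand": 0.8},
  {"tx": -0.006,"ty": -0.001,"tz": 0.035,"ax": 0,"ay": 0,"az": 0,"hand": 0.8},
  {"tx": -0.01,"ty": -0.001,"tz": 0.06,"ax": 0,"ay": 0,"az": 0,"hand": 0.8},
  {"tx": -0.014,"ty": -0.002,"tz": 0.09,"ax": 0,"ay": 0,"az": 0,"hand": 0.8},
  {"tx": -0.018,"ty": -0.0025,"tz": 0.12,"ax": 0,"ay": 0,"az": 0,"hand": 0.8},
  {"tx": -0.02,"ty": -0.003,"tz": 0.15,"ax": 0,"ay": 0,"az": 0,"hand": 0.8},
])

```text
time: 31.85
eef_pos: [0.3712, -0.0546, 0.1892]
tcp_rot: [-0.006, 0.994, 0.066, 0.082]
contact_force: [1.7, -1.2, -0.8]
grip_width: 0.0733
grip_force: 0.0
```

Request:
jog_arm([
  {"tx": 0,"ty": 0,"tz": 0.03,"ax": 0,"ay": 0,"az": 0,"hand": 0.8},
  {"tx": 0,"ty": -0.02,"tz": 0.04,"ax": 0,"ay": 0,"az": 0,"hand": 0.8},
  {"tx": 0,"ty": -0.02,"tz": 0.04,"ax": 0,"ay": 0,"az": 0,"hand": 0.8},
])

```text
time: 32.1
eef_pos: [0.374, -0.077, 0.2307]
tcp_rot: [-0.004, 0.994, 0.066, 0.085]
contact_force: [0.6, -0.3, 0.3]
grip_width: 0.073
grip_force: 0.0
```

Run:
```python
from way import *
s=arm.get_state();print(s['time'],s['eef_pos'].round(3),s['contact_force'].round(1))
L=[]
for c,X in(('side',[.53,.1,.05]),('top',[.53,.1,.05])):
    im=arm.snapshot(c)
    for q in('elbow','coupling','nipple','scoop_nose','scoop','scoop_grip','glue_bottle','navy_box','tape_measure'):print(c,q,see(q,c))
    u=proj(c,X).astype(int);L.append(cv2.resize(im[max(0,u[1]-100):u[1]+100,u[0]-130:u[0]+130,::-1],(400,308),interpolation=2))
cv2.imwrite('pics/i.png',np.hstack(L))
```

```text
32.1 [ 0.374 -0.077  0.231] [ 0.6 -0.3  0.3]
side elbow [([0.6013, 0.266, 0.0214], 0.6)]
side coupling [([0.5443, 0.393, 0.0176], 0.63)]
side nipple [([0.625, 0.3211, 0.0129], 0.45)]
side scoop_nose [([0.566, -0.0302, -0.0021], 0.97)]
side scoop []
side scoop_grip [([0.3946, -0.0541, 0.0573], 0.58)]
side glue_bottle [([0.6804, 0.0672, 0.0923], 0.66)]
side navy_box [([0.6931, -0.0454, 0.0977], 0.57)]
side tape_measure [([0.4108, 0.1963, 0.0011], 0.56)]
top elbow [([0.6018, 0.2674, 0.0249], 0.49)]
top coupling [([0.5443, 0.3927, 0.0272], 0.42)]
top nipple [([0.6265, 0.3221, 0.0112], 0.63)]
top scoop_nose [([0.5644, -0.028, 0.0028], 0.66)]
top scoop [([0.5077, -0.0361, 0.0029], 0.75)]
top scoop_grip []
top glue_bottle [([0.6806, 0.066, 0.0905], 0.68)]
top navy_box [([0.6892, -0.0488, 0.0882], 0.78)]
top tape_measure [([0.4104, 0.1968, -0.0032], 0.61)]
```

View pics/i.png

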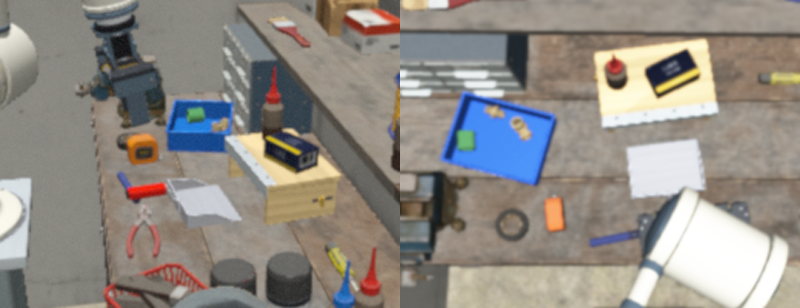

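The final picture shows all three fittings in the tray: coupling (465,140), nipple (493,110) and elbow (520,127) in the top crop. The scoop lies flat at (665,168), and the bottle, box and tape are where they started.

```bash
python3 -c "
from plant import arm
print(arm.finish_job())"
```

```text
the job is handed in; nothing more can be done
None
```

The job is handed in, result not reported: all three fittings are in the blue tray, the scoop lies flat on the bench, and the bottle, box and tape haven't moved; on the way to the tray the gripper hit the bench vise at about 46 N wrist force (just over 40 N), so it may have broken the 40 N contact limit.

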